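# Swap the press dies behind the bottles

### The arm

A 6-joint arm with a two-finger parallel gripper is mounted at the origin on the work surface; the furniture and walls round the work are solid. World frame = base frame: x ahead of the robot, y to its left, z up, the work surface at z = 0. Lengths are in m, angles in degrees, forces in N, time in s.
With the tool pointing down it reaches from about 0.35 to 0.875 m from the base axis. Payload 4.2 kg.
Tool frame: the origin (TCP) lies between the finger pads; the fingertips stand 17 mm ahead of it and the grasp point (between the pads) lies 2 mm behind it; z points along the fingers, y is the direction in which the jaws open and shut (so a half turn about z gives the same grasp; the last joint's range is limited). The gripper opens to 87 mm and grips with 3 to 60 N. Pads are 19 mm wide; open, the fingers measure 117 mm over their backs; the gripper's body (75 mm by 190 mm) begins 51 mm behind the grasp point.
Start: joints at [14.817, 22.042, 0.453, 0, -68.411, -14.817], TCP at [0.625, 0, 0.219] pointing down, gripper open.
Joint ranges: [-179.83, 179.83], [-69.29, 118.12], [-61.27, 80.66], [-181.25, 117.63], [-171.15, -9.14], [-177.46, 177.46]. Speed limits (degrees/s): [159.86, 159.86, 180, 180, 180, 180].

### API

Orientations are given as a 3x3 rotation matrix whose columns are the frame's x, y, z axes.
In Python, from station import r gives the robot as it stands.
- The arm moves only by the shell command python3 -m creep 'ROWS'. ROWS is JSON, a list of rows, each a list of 7 numbers: the opening, from 0 (shut) to 1 (fully open), then the shift along the tool's x, y, z scaled (see below), then the turn, a rotation vector about the tool's x, y, z scaled (see below). A call has 1 to 5 rows; each row is the pose to reach, as a shift and turn from the pose measured when the call began, along the tool's axes at that moment, turning the shorter way round; what a row does not reach only later rows make up. The controller multiplies each number of a shift by 300 mm and each number of a turn by 180 degrees. A row lasts 1/12 s, in which the tool goes at most 41.7 mm and 7.16 degrees, less where a joint would pass 70% of its speed; a pose out of reach is approached as far as the arm can. A call with a number of a shift or a turn outside -1 to 1 is refused whole. A call with a gripper value outside its range is refused whole. The fingers move at their own pace and stop on an object; the grip force is fixed at half the most. Time passes only in rows, so rows that repeat a pose let the fingers close. It gives the time, the measured TCP pose, the force and the opening at its end, in the units of the state.
- r.sense(): the state, without advancing time (a new reading comes with each control period).
- r.capture(name): name is "scene" or "side" or "wrist"; returns the picture (480x640x3 uint8, blue, green, red); there is no depth.
- r.camera_model(name): a dict with "mtx" (3x3 intrinsics, pixels), "R" (3x3) and "t" (3): a world point X has camera coordinates R X + t; the wrist camera has in their place "mount" (4x4, takes a point from camera to tool coordinates, whose origin is the TCP and whose axes are the flange's). Camera axes: x right, y down, z forward; pixel columns grow to the right and rows downward; lengths in m; the calibration is good to about 2 mm. The wrist camera is an equidistant fisheye: a pixel r from the principal point sees the ray r / f radians off the axis. A picture is of the moment at which its call begins: read the wrist's pose just before it. camera_model takes no time and is no camera call.
- r.finish_job(): hands the job in, once; it reports no verdict.
Trained networks look in the newest picture that a camera, given by its name, has taken for a name from the list of things; names that differ only in an ending like _2 or _b are one class to them, and where a whole thing is asked for, a point or a joint stands for the part that bears it (a point fixed in the world has none). Each returns a list of dicts, best first, with "score" (0 to 1); they miss things now and then, are a little off and sometimes report something else, mostly with a low value. They report only what shows in the picture. A call takes as long as a camera call. They do not tell look-alikes from the thing itself.
- r.recognise(camera, target): "rect" ([left, top, right, bottom] as shares, 0 to 1, of the picture: columns of its width, rows of its height, round what is visible of it).
- r.outline_of(camera, target): "pixels" (480x640 bool, what is visible of it) and "rect" ([left, top, right, bottom] as shares, 0 to 1, of the picture: columns of its width, rows of its height, round what is visible of it).
The state is a dict: "time_s": time; "joints": joint angles; "joint_velocities": joint speeds; "effort": joint torques, N m; "tcp_pos": TCP position; "ee_rot": TCP orientation; "wrist_force": force on the tool from outside, world axes, zero at the start; "moment": the same for the moment, N m; "gripper_width": opening from 0.0 (shut) to 1.0 (fully open).
Only numpy, scipy, OpenCV 4.12 (cv2) and the standard library are available. Lean on these libraries where they do the work, as an engineer would, in place of code of your own. Each camera call takes 0.05 s, during which the arm holds its last target.

### The job

The brass die is hemmed in between the two bottles on the wooden stand, and I need it for the next pressing. First park both bottles upright on the cork mat; then exchange the dies, so that the brass die stands in the middle of the round pad and the dark steel die stands in the fenced middle spot of the stand; last put each bottle back upright exactly where it stood on the stand. Never let a bottle fall over and do not disturb the loupe, the round box or the tape roll.

Things in the scene. Friction and masses are not known exactly. Their poses are not given: they have to be found in the camera images.
- red_cap_bottle: Upright round bottle, lower half black, upper half a tall red cap; body 34 mm and cap 36 mm in diameter (cap begins 56 mm up), 95 mm tall, about 50 g. Origin: centre of its underside; z up. Stands at the start on one end spot of the stand (which end varies).
- white_bottle: Small upright white dosing bottle with a blue band and a white pointed nozzle; body 21 mm in diameter up to 26 mm height, then a nozzle 12 mm wide tapering to its tip at 56 mm; about 60 g. Origin: centre of its underside; z up. Stands at the start on the other end spot of the stand.
- brass_die: Yellow brass turned die, 22 mm in diameter, 26 mm tall, about 50 g. Origin: centre of its underside; z up. Stands at the start on the middle spot of the stand.
- steel_die: Dark grey-brown steel turned die, 28 mm in diameter, 20 mm tall, about 70 g. Origin: centre of its underside; z up. Stands at the start in the middle of the round pad.
- stand: Fixed wooden board, 78 (x) by 136 (y) mm, top 8 mm above the origin, three black spots in a row at y = -40, 0, +40 mm. Two pale fences flank the middle spot at x = -27 and +27 mm (6 mm thick, 32 mm long in y, top 38 mm above the origin), so a thing there is gripped along y, with both end spots empty; grip things on the end spots along x. Origin: centre of underside, below the middle spot; z up.
- pad: Fixed low round dish, the one nearest the robot, with a white rim and a dark rubber top, 96 mm in diameter; things stand on its top 16 mm above the origin. Origin: centre of its underside.
- mat: Fixed rectangular cork mat, 110 mm (its x) by 180 mm (its y), 4 mm thick. Origin: centre of its underside. Empty at the start; the place to park things for a while.
- loupe: Black waisted eye loupe, 35 mm in diameter, 39 mm tall, loose on the worktop: a bystander. Origin: centre of its underside.
- round_box: Pale pink round box, 42 mm in diameter, 20 mm tall, loose on the worktop: a bystander. Origin: centre of its underside.
- tape_roll: Roll of beige masking tape lying flat, 52 mm in diameter, 18 mm tall, loose on the worktop: a bystander. Origin: centre of its underside.
Mind the look-alikes: they are no part of the job. There is more than one size of the red_cap_bottle; the job needs the larger.

How it is judged (in metres and radians):
On the way, in this order (a step that is already met when the one before it is completed fails the run):
1. both bottles stand upright, released, on the cork mat (x of red_cap_bottle in the frame of mat between -0.055 and 0.055 m and y of red_cap_bottle in the frame of mat between -0.09 and 0.09 m and z of red_cap_bottle in the frame of mat between 0 and 0.008 m and angle between each of red_cap_bottle, white_bottle's own z axis and vertical below 0.15 rad and linear speed of each of red_cap_bottle, white_bottle below 0.02 m/s and contact force between each of red_cap_bottle, white_bottle and the fingers below 0.1 N and x of white_bottle in the frame of mat between -0.055 and 0.055 m and y of white_bottle in the frame of mat between -0.09 and 0.09 m and z of white_bottle in the frame of mat between 0 and 0.008 m), for 0.2 s.
2. with both bottles still parked, the brass die stands on the pad and the steel die on the stand's middle spot (all of step 1 and horizontal distance between brass_die and pad below 0.012 m and z of brass_die in the frame of pad between 0.012 and 0.02 m and angle between each of brass_die, steel_die's own z axis and vertical below 0.15 rad and linear speed of each of brass_die, steel_die below 0.02 m/s and contact force between each of brass_die, steel_die and the fingers below 0.1 N and horizontal distance between steel_die and stand below 0.012 m and z of steel_die in the frame of stand between 0.004 and 0.012 m), for 0.2 s.
At the end, for the whole second after the job is handed in: Each bottle stands upright within 12 mm of where it stood at the start; the brass die stands upright on the pad within 12 mm of its centre; the steel die stands upright on the stand within 12 mm of the centre of its middle spot; all released and at rest (tilt under 0.15 rad) (distance of each of red_cap_bottle, white_bottle from where it was at the start of the episode below 0.012 m and angle between each of red_cap_bottle, white_bottle, brass_die, steel_die's own z axis and vertical below 0.15 rad and linear speed of each of red_cap_bottle, white_bottle, brass_die, steel_die below 0.02 m/s and contact force between each of red_cap_bottle, white_bottle, brass_die, steel_die and the fingers below 0.1 N and horizontal distance between brass_die and pad below 0.012 m and z of brass_die in the frame of pad between 0.012 and 0.02 m and horizontal distance between steel_die and stand below 0.012 m and z of steel_die in the frame of stand between 0.004 and 0.012 m); the robot touches nothing.
It fails at once if a bottle falls over (angle between any of red_cap_bottle, white_bottle's own z axis and vertical above 0.8 rad).
It fails at once if a bystander (loupe, round box, tape roll) is displaced by more than 15 mm (distance of any of loupe, round_box, tape_roll from where it was at the start of the episode above 0.015 m).
It also fails if it takes over 144 s, if anything falls off the work surface, if the arm or the gripper's body presses on something with over 40 N, if the wrist force passes 120 N, or if a joint passes its speed limit or range.

## Working session

There is one attempt and no reset: what is moved stays moved. The work goes in short steps, Python scripts to look and compute and a shell command to move; the robot and the scene stay as the last step left them, time stands still between calls to the robot, and variables do not carry over. Pictures are saved under pics/ and viewed, and the job is handed in when it is done.

```bash
ls; mkdir -p pics
python3 - <<'E'
from station import r
import cv2
print(r.sense())
for n in("scene","side","wrist"):
    cv2.imwrite(f"pics/{n}0.png",r.capture(n)); print(n,r.camera_model(n))
E
```

```text
pics
{'time_s': 0.0, 'joints': array([ 1.48145731e+01,  2.20897005e+01,  3.80107593e-01, -2.85981660e-02,
       -6.84113956e+01, -1.48161449e+01]), 'joint_velocities': array([-0.009537  ,  0.1403885 , -0.0151181 ,  0.03595465, -0.03581385,
       -0.0314839 ]), 'effort': array([ 5.69075401e-04, -3.90661991e+01,  1.87403029e+01,  4.22001421e+00,
        1.09914420e-02, -1.81494070e-04]), 'tcp_pos': array([ 6.24389765e-01, -4.98448912e-06,  2.17874044e-01]), 'ee_rot': array([[-2.11473132e-04, -9.99997645e-01, -2.16008106e-03],
       [-9.99999973e-01,  2.11670688e-04, -9.12294701e-05],
       [ 9.16864810e-05,  2.16006171e-03, -9.99997663e-01]]), 'wrist_force': array([ 0.30406842,  0.01067393, -0.4300845 ]), 'moment': array([ 0.03739498,  0.05028332, -0.00812957]), 'gripper_width': 1.0008232725528177}
scene {'mtx': array([[451.98623478,   0.        , 310.6467517 ],
       [  0.        , 451.98623478, 247.54567049],
       [  0.        ,   0.        ,   1.        ]]), 'R': array([[ 0.73193923, -0.6812036 ,  0.01505391],
       [-0.30182234, -0.34395136, -0.88915732],
       [ 0.6108749
[... 273 characters left out ...]
3847, -0.48007205, -0.01260631],
       [-0.2840893 ,  0.53986567, -0.7923625 ],
       [ 0.38719681, -0.69143032, -0.60992028]]), 't': array([0.46847857, 0.19263063, 0.75557173])}
wrist {'mtx': array([[371.64829954,   0.        , 318.1628883 ],
       [  0.        , 371.64829954, 238.59857604],
       [  0.        ,   0.        ,   1.        ]]), 'mount': array([[ 3.35231380e-04, -9.69400808e-01, -2.45483118e-01,
         6.62771478e-02],
       [ 9.99999529e-01,  5.48525152e-04, -8.00501088e-04,
         6.70287820e-04],
       [ 9.10660066e-04, -2.45482734e-01,  9.69400535e-01,
        -1.65056452e-01],
       [ 0.00000000e+00,  0.00000000e+00,  0.00000000e+00,
         1.00000000e+00]])}
```

View pics/scene0.png

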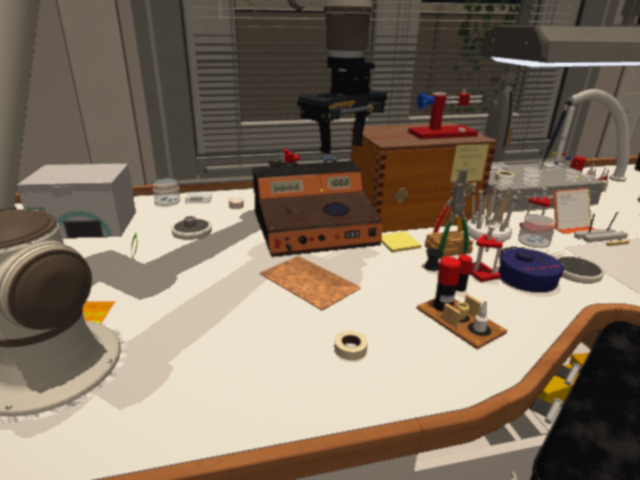

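View pics/side0.png

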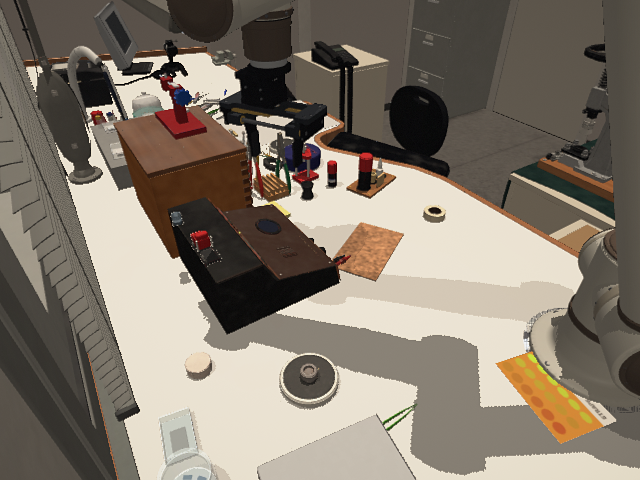

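View pics/wrist0.png

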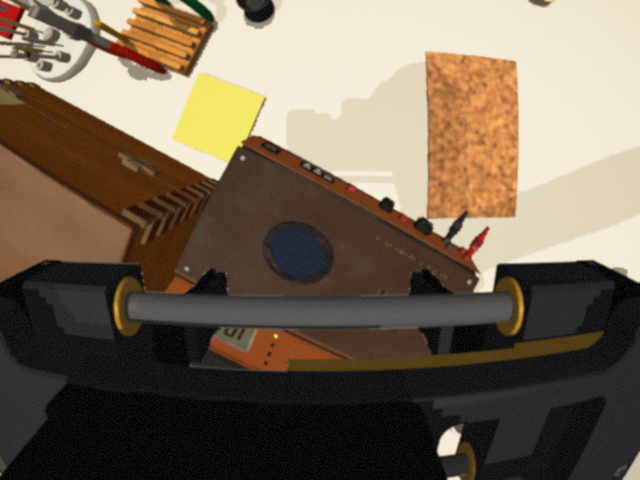

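```bash
cat > h.py <<'E'
import numpy as np, cv2
from station import r
def ray(cam,u,v,s=None):
    m=r.camera_model(cam);K=m['mtx']
    x=(u-K[0,2])/K[0,0];y=(v-K[1,2])/K[1,1]
    if cam=='wrist':
        s=s or r.sense()
        t=np.hypot(x,y);k=np.sin(t)/t if t>1e-9 else 1
        d=np.array([x*k,y*k,np.cos(t)]);M=m['mount']
        R=s['ee_rot'];return R@M[:3,3]+s['tcp_pos'],R@M[:3,:3]@d
    R=m['R'];return -R.T@m['t'],R.T@np.array([x,y,1])
def at(cam,u,v,z,s=None):
    o,d=ray(cam,u,v,s);return o+d*(z-o[2])/d[2]
def proj(cam,X,s=None):
    m=r.camera_model(cam);K=m['mtx'];X=np.asarray(X,float)
    if cam=='wrist':
        s=s or r.sense();M=m['mount']
        p=s['ee_rot'].T@(X-s['tcp_pos']);p=M[:3,:3].T@(p-M[:3,3])
        n=np.hypot(p[0],p[1]);t=np.arctan2(n,p[2]);q=p[:2]/max(n,1e-9)*t
    else:
        p=m['R']@X+m['t'];q=p[:2]/p[2]
    return np.array([K[0,0]*q[0]+K[0,2],K[1,1]*q[1]+K[1,2]])
E
python3 - <<'E'
from h import *
names="red_cap_bottle white_bottle brass_die steel_die stand pad mat loupe round_box tape_roll".split()
for c in("scene","side","wrist"):
    r.capture(c)
    for n in names:
        for o in r.outline_of(c,n)[:3]:
            if o['score']<.2: continue
            p=o['pixels'];ys,xs=np.nonzero(p)
            if not len(xs):continue
            u,v=xs.mean(),ys.mean()
            print(c,n,round(o['score'],2),(np.array(o['rect'])*[640,480,640,480]).round(0),round(u,1),round(v,1),len(xs),at(c,u,v,0.01)[:2].round(3))
E
```

```text
scene red_cap_bottle 0.88 [433. 255. 461. 308.] 446.6 281.1 1058 [ 0.648 -0.279]
scene red_cap_bottle 0.67 [453. 256. 474. 294.] 463.8 271.0 392 [ 0.71  -0.281]
scene white_bottle 0.59 [471. 301. 489. 331.] 480.6 319.6 270 [ 0.58  -0.388]
scene brass_die 0.46 [454. 302. 470. 320.] 462.1 309.2 156 [ 0.584 -0.35 ]
scene steel_die 0.49 [187. 213. 194. 229.] 189.3 220.7 92 [0.416 0.314]
scene stand 0.82 [419. 296. 505. 348.] 463.4 321.8 1914 [ 0.552 -0.372]
scene pad 0.57 [171. 219. 212. 239.] 191.8 228.9 643 [0.396 0.266]
scene mat 0.86 [260. 253. 359. 309.] 309.6 281.8 2672 [ 0.443 -0.101]
scene loupe 0.57 [426. 249. 442. 272.] 432.6 258.9 284 [ 0.706 -0.208]
scene round_box 0.7 [230. 197. 244. 207.] 236.0 202.0 188 [0.577 0.343]
scene tape_roll 0.78 [333. 329. 371. 360.] 349.9 345.1 784 [ 0.361 -0.283]
side red_cap_bottle 0.61 [329. 161. 338. 185.] 331.9 173.4 182 [ 0.675 -0.343]
side red_cap_bottle 0.6 [354. 153. 371. 192.] 364.7 171.2 437 [ 0.599 -0.397]
side white_bottle 0.42 [375. 160. 382. 180.] 379.1 167.5 79 [ 0.571 -0.436]
side white_bottle 0.41 [186. 353. 211. 379.] 198.3 365
[... 507 characters left out ...]
de mat 0.86 [336. 222. 402. 281.] 368.0 250.3 2386 [ 0.446 -0.071]
side mat 0.68 [353. 150. 372. 191.] 364.5 170.8 501 [ 0.6   -0.399]
side mat 0.51 [301. 184. 315. 200.] 306.9 190.1 221 [ 0.693 -0.231]
side loupe 0.58 [301. 181. 315. 200.] 306.9 190.0 207 [ 0.693 -0.231]
side loupe 0.45 [425. 205. 447. 219.] 433.7 213.4 342 [ 0.362 -0.279]
side round_box 0.6 [186. 354. 211. 382.] 198.1 364.8 539 [0.574 0.342]
side tape_roll 0.67 [425. 205. 444. 220.] 433.3 213.4 317 [ 0.363 -0.278]
wrist mat 0.79 [426.  53. 522. 220.] 472.2 135.6 14686 [ 0.462 -0.084]
wrist loupe 0.85 [237.   1. 279.  23.] 257.8 9.2 651 [ 0.686 -0.213]
wrist tape_roll 0.54 [530.   0. 553.   8.] 541.4 2.0 107 [ 0.365 -0.256]
```

```bash
python3 -m creep '[[1,0.5,0.217,-0.15,0,0,0],[1,0.833,0.217,-0.15,0,0,0],[1,0.833,0.217,-0.15,0,0,0],[1,0.833,0.217,-0.15,0,0,0],[1,0.833,0.217,-0.15,0,0,0]]'
```

```text
time_s: 2.22
tcp_pos: [0.5713, -0.1989, 0.2562]
ee_rot: [[0.001, -1.0, 0.0], [-1.0, -0.001, -0.0], [0.0, -0.0, -1.0]]
wrist_force: [1.4, 0.1, 0.2]
gripper_width: 1.001
```

Run:
```python
from h import *
s=r.sense();print(s['time_s'],s['tcp_pos'],s['wrist_force'])
```

```text
2.2167 [ 0.57130636 -0.19885945  0.25619426] [1.38292672 0.05932947 0.18197111]
```

```bash
python3 -m creep '[[1,0.17,0.03,0,0,0,0],[1,0.17,0.03,0,0,0,0],[1,0.17,0.03,0,0,0,0]]'
python3 - <<'E'
from h import *
s=r.sense();cv2.imwrite("pics/w1.png",r.capture('wrist'))
for n in "red_cap_bottle white_bottle brass_die stand mat loupe tape_roll".split():
    for o in r.outline_of('wrist',n)[:2]:
        if o['score']<.3: continue
        ys,xs=np.nonzero(o['pixels'])
        if not len(xs):continue
        u,v=xs.mean(),ys.mean()
        print(n,round(o['score'],2),(np.array(o['rect'])*[640,480,640,480]).round(0),round(u,1),round(v,1),len(xs),at('wrist',u,v,0.008,s)[:2].round(4))
E
```

```text
time_s: 2.47
tcp_pos: [0.5614, -0.2528, 0.2561]
ee_rot: [[-0.004, -1.0, 0.0], [-1.0, 0.004, -0.0], [0.0, -0.0, -1.0]]
wrist_force: [0.4, -0.3, 0.5]
gripper_width: 0.999
red_cap_bottle 0.83 [292. 127. 334. 166.] 311.1 146.6 1369 [ 0.5686 -0.3191]
red_cap_bottle 0.81 [207. 152. 247. 180.] 225.5 166.1 855 [ 0.6656 -0.2994]
white_bottle 0.87 [312.  63. 333.  87.] 322.7 75.7 344 [ 0.5556 -0.3988]
brass_die 0.88 [307.  99. 328. 125.] 317.6 110.0 345 [ 0.5613 -0.3598]
stand 0.83 [272.  53. 361. 180.] 317.9 107.5 6168 [ 0.561  -0.3626]
mat 0.69 [357. 267. 447. 361.] 392.0 316.6 3238 [ 0.4695 -0.1138]
loupe 0.59 [191. 221. 227. 260.] 208.9 240.2 1022 [ 0.6905 -0.213 ]
tape_roll 0.58 [462. 161. 506. 208.] 484.7 183.5 1235 [ 0.3626 -0.2817]
```

View pics/w1.png

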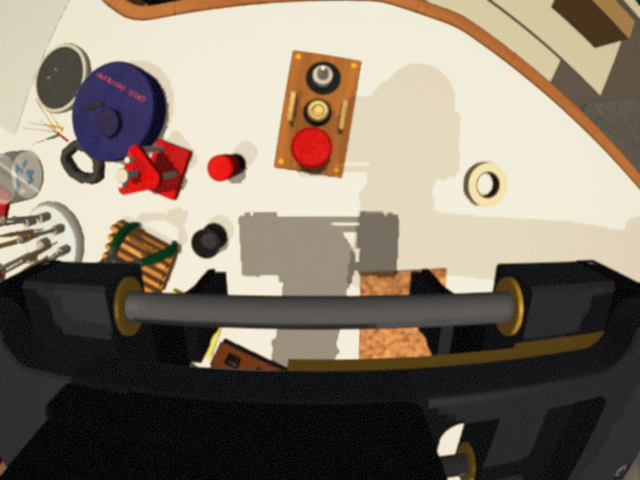

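Run:
```python
from h import *
C=[(294,51),(361,62),(341,177),(275,165)]
P=np.array([at('wrist',u,v,.008)[:2] for u,v in C]);print(P.round(4),P.mean(0))
for a,b in((0,3),(1,2),(0,1),(3,2)):
    d=P[b]-P[a];print(np.hypot(*d).round(4),np.degrees(np.arctan2(d[1],d[0])))
print('red',at('wrist',312.5,146,.103),'white tip',at('wrist',324,73,.064),'brass top',at('wrist',318,110,.034))
```

```text
[[ 0.5897 -0.4237]
 [ 0.5158 -0.4115]
 [ 0.5373 -0.2811]
 [ 0.6107 -0.2945]] [ 0.56335078 -0.35269557]
0.1309 80.8016107494211
0.1322 80.64514346011082
0.075 170.6316713608647
0.0746 169.60779802421843
red [ 0.56741678 -0.31531589  0.103     ] white tip [ 0.55734824 -0.38651265  0.064     ] brass top [ 0.56299424 -0.35304396  0.034     ]
```

Run:
```python
from h import *
s={'tcp_pos':np.array([.62439,0,.21787]),'ee_rot':np.array([[-2.1e-4,-1,-.00216],[-1,2.1e-4,-9e-5],[9e-5,.00216,-1]])}
P=np.array([at('wrist',u,v,.004,s)[:2] for u,v in[(427,52),(517,61),(515,216),(427,216)]]);print(P.round(3),P.mean(0))
for u,v in[(245,140),(475,270),(430,228),(460,215),(485,230)]: print('supply',u,v,at('wrist',u,v,.0,s)[:2].round(3),at('wrist',u,v,.08,s)[:2].round(3))
for c,uv in(('side',(376,223)),('scene',(297,258))): print(c,at(c,*uv,.004))
# decoy top
print('decoy',at('wrist',220,167,.065),at('wrist',240,167,.0))
import numpy as np
c=np.array([.5633,-.354])
a=np.radians(80.6);d=np.array([np.cos(a),np.sin(a)])
print('stand',c,'red',c+.04*d,'white',c-.04*d)
for n,X in(('red',(*(c+.04*d),.103)),('white',(*(c-.04*d),.064)),('br',(*c,.034))):
    print(n,proj('wrist',X),proj('scene',X),proj('side',X))
print(proj('scene',(*(c+.04*d),.008)),proj('side',(*(c+.04*d),.008)))
```

```text
[[ 0.51  -0.17 ]
 [ 0.402 -0.175]
 [ 0.398  0.003]
 [ 0.507  0.005]] [ 0.45440381 -0.08434972]
supply 245 140 [ 0.699 -0.074] [ 0.683 -0.073]
supply 475 270 [0.441 0.068] [0.48 0.04]
supply 430 228 [0.502 0.019] [0.527 0.001]
supply 460 215 [0.467 0.004] [ 0.5   -0.011]
supply 485 230 [0.434 0.021] [0.474 0.002]
side [ 0.47405278 -0.18349118  0.004     ]
scene [ 0.49651683 -0.00363835  0.004     ]
decoy [ 0.65849221 -0.29655851  0.065     ] [ 0.65219719 -0.29255799  0.        ]
stand [ 0.5633 -0.354 ] red [ 0.56983304 -0.31453711] white [ 0.55676696 -0.39346289]
red [309.64947281 146.90965939] [448.15159866 258.83304377] [363.80926879 155.28811064]
white [324.62788414  66.08102633] [482.48903479 299.69246992] [379.25664118 157.5988216 ]
br [317.70485329 109.09083237] [459.96074378 303.2430317 ] [370.6407127  173.06402472]
[440.11164692 304.60043866] [362.00353453 187.4128651 ]
```

```bash
cat > plan.py <<'E'
import sys
from h import *
from scipy.spatial.transform import Rotation as Ro
# target x y z, angle a (deg) of jaw-axis (tool y = -(cos a, sin a))
def plan(x,y,z,a,s=None):
    s=s or r.sense();R=s['ee_rot'];best=None
    for k in(0,180):
        b=np.radians(a+k);ty=-np.array([np.cos(b),np.sin(b),0]);tz=np.array([0,0,-1.]);T=np.c_[np.cross(ty,tz),ty,tz]
        rv=Ro.from_matrix(R.T@T).as_rotvec(degrees=True)
        if best is None or np.linalg.norm(rv)<np.linalg.norm(best):best=rv
    d=R.T@(np.array([x,y,z])-s['tcp_pos'])
    print('t',s['time_s'],'tcp',s['tcp_pos'].round(4),'w',round(s['gripper_width'],3),'F',s['wrist_force'].round(1),'j6',s['joints'][5].round(0))
    print('shift',(d/.3).round(4),'turn',(best/180).round(4),'rows',round(np.linalg.norm(d)/.0417,1),round(np.linalg.norm(best)/7.16,1))
if __name__=='__main__':plan(*map(float,sys.argv[1:5]))
E
python3 plan.py .5695 -.3145 .2 -9.4
```

```text
t 2.8667 tcp [ 0.5627 -0.2487  0.2562] w 1.001 F [ 0.1 -0.3 -0.1] j6 9.0
shift [ 0.2195 -0.0218  0.1875] turn [-0.0002 -0.      0.0531] rows 2.1 1.3
```

```bash
python3 -m creep '[[1,0.2195,-0.0218,0.1,0,0,0.053],[1,0.2195,-0.0218,0.1875,0,0,0.053],[1,0.2195,-0.0218,0.1875,0,0,0.053],[1,0.2195,-0.0218,0.1875,0,0,0.053]]'
python3 - <<'E'
from h import *
s=r.sense();im=r.capture('wrist')
c=np.array([.5633,-.354]);a=np.radians(80.6);d=np.array([np.cos(a),np.sin(a)]);e=np.array([d[1],-d[0]])
for sx,sy in((1,1),(1,-1),(-1,-1),(-1,1)):
    p=proj('wrist',(*(c+sx*.039*e+sy*.068*d),.008),s);print(p);cv2.circle(im,tuple(int(q) for q in p),3,(0,255,0),1)
cv2.imwrite("pics/w2.png",im)
E
python3 plan.py .5695 -.3145 .083 -9.4
```

```text
time_s: 3.2
tcp_pos: [0.5681, -0.3145, 0.1963]
ee_rot: [[-0.164, -0.986, -0.006], [-0.986, 0.164, 0.002], [-0.001, 0.006, -1.0]]
wrist_force: [-0.5, 0.6, -0.6]
gripper_width: 1.0
[275.32652746 243.44583121]
[273.05899538 103.46877654]
[356.05696985 103.29139147]
[354.26934906 243.30420009]
t 3.25 tcp [ 0.5692 -0.3144  0.1989] w 0.999 F [-0.4  0.1  1. ] j6 5.0
shift [ 3.000e-04 -1.700e-03  3.862e-01] turn [ 0.0007 -0.      0.0002] rows 2.8 0.0
```

View pics/w2.png

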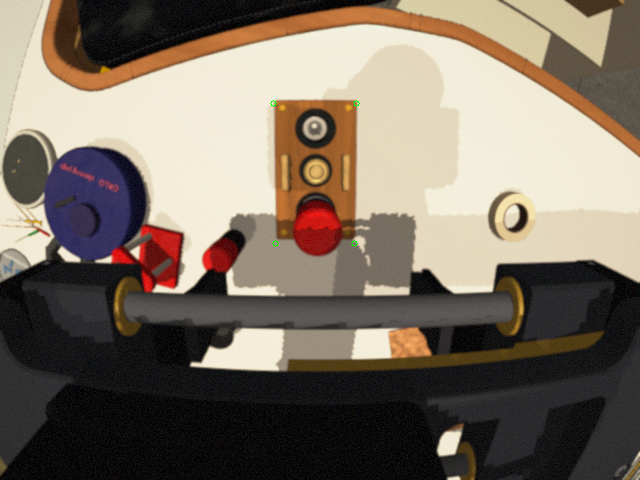

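```bash
python3 -m creep '[[0.75,0,0,0.12,0,0,0],[0.75,0,0,0.25,0,0,0],[0.75,0,0,0.35,0,0,0],[0.75,0,0,0.386,0,0,0],[0.75,0,0,0.386,0,0,0]]'; python3 -m creep '[[0.3,0,0,0,0,0,0],[0.2,0,0,0,0,0,0],[0.2,0,0,0,0,0,0],[0.2,0,0,0,0,0,0],[0.2,0,0,0,0,0,0]]'; python3 plan.py .5695 -.3145 .083 -9.4
```

```text
time_s: 3.67
tcp_pos: [0.5684, -0.313, 0.0816]
ee_rot: [[-0.161, -0.987, -0.006], [-0.987, 0.161, 0.001], [-0.0, 0.006, -1.0]]
wrist_force: [-0.1, 0.1, 0.8]
gripper_width: 0.773
time_s: 4.08
tcp_pos: [0.5691, -0.3133, 0.0832]
ee_rot: [[-0.161, -0.987, -0.003], [-0.987, 0.161, 0.0], [0.0, 0.003, -1.0]]
wrist_force: [0.2, 0.1, -1.3]
gripper_width: 0.453
t 4.0833 tcp [ 0.5691 -0.3133  0.0832] w 0.453 F [ 0.2  0.1 -1.3] j6 5.0
shift [ 0.0039 -0.002   0.0006] turn [ 0.001  -0.      0.0008] rows 0.0 0.0
```

```bash
python3 -m creep '[[0.2,0,0,0,0,0,0],[0.2,0,0,0,0,0,0],[0.2,0,0,0,0,0,0]]'
python3 - <<'E'
from h import *
s=r.sense();cv2.imwrite("pics/w3.png",r.capture('wrist'))
E
```

```text
time_s: 4.33
tcp_pos: [0.5691, -0.3133, 0.0834]
ee_rot: [[-0.161, -0.987, -0.003], [-0.987, 0.161, 0.0], [0.0, 0.003, -1.0]]
wrist_force: [-0.8, -0.2, -1.0]
gripper_width: 0.399
```

View pics/w3.png

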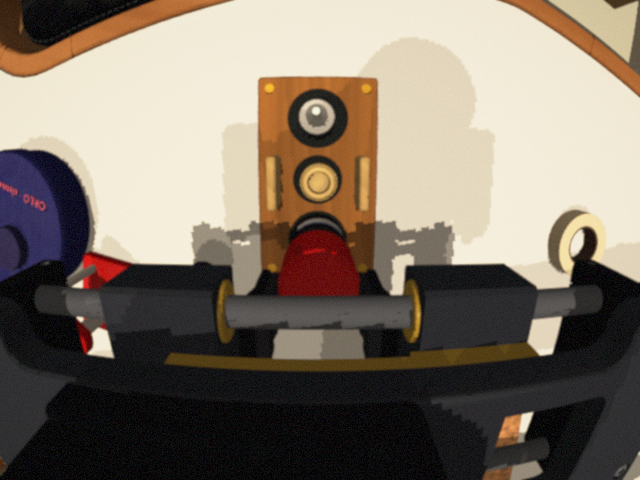

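```bash
python3 -m creep '[[0.2,0,0,-0.05,0,0,0],[0.2,0,0,-0.17,0,0,0],[0.2,0,0,-0.3,0,0,0],[0.2,0,0,-0.3,0,0,0]]'; python3 plan.py .47 -.145 .18 -9.4;python3 - <<'E'
from h import *
s=r.sense();cv2.imwrite("pics/s4.png",r.capture('side')[100:300,250:500].repeat(3,0).repeat(3,1))
E
```

```text
time_s: 4.72
tcp_pos: [0.5737, -0.3158, 0.1825]
ee_rot: [[-0.159, -0.987, 0.011], [-0.987, 0.159, -0.007], [0.005, -0.012, -1.0]]
wrist_force: [1.4, -0.9, 1.7]
gripper_width: 0.398
t 4.7167 tcp [ 0.5737 -0.3158  0.1825] w 0.398 F [ 1.4 -0.9  1.7] j6 5.0
shift [-5.070e-01  4.319e-01  3.000e-04] turn [-0.0039 -0.0017  0.0013] rows 4.8 0.1
```

View pics/s4.png

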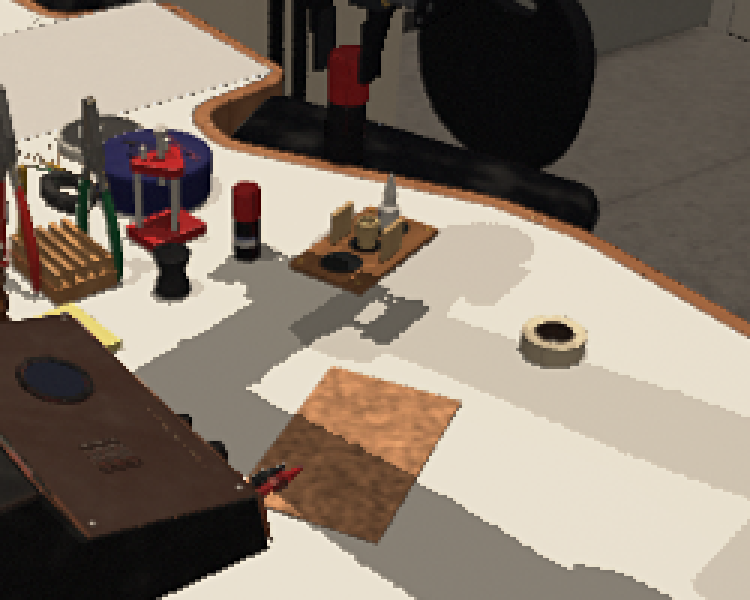

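```bash
python3 -m creep '[[0.2,-0.1,0.085,0,0,0,0],[0.2,-0.24,0.2,0,0,0,0],[0.2,-0.36,0.3,0,0,0,0],[0.2,-0.45,0.38,0,0,0,0],[0.2,-0.49,0.418,0,0,0,0]]'; python3 plan.py .467 -.14 .12 -9.4
```

```text
time_s: 5.18
tcp_pos: [0.4691, -0.1474, 0.1765]
ee_rot: [[-0.16, -0.987, 0.005], [-0.987, 0.16, -0.003], [0.002, -0.005, -1.0]]
wrist_force: [0.4, 0.9, -0.1]
gripper_width: 0.399
t 5.1833 tcp [ 0.4691 -0.1474  0.1765] w 0.399 F [ 0.4  0.9 -0.1] j6 -11.0
shift [-0.0236  0.0119  0.1881] turn [-0.0016 -0.0007  0.001 ] rows 1.4 0.1
```

```bash
python3 -m creep '[[0.2,-0.0236,0.012,0.08,0,0,0],[0.2,-0.0236,0.012,0.188,0,0,0],[0.2,-0.0236,0.012,0.188,0,0,0],[0.2,-0.0236,0.012,0.188,0,0,0]]'; python3 plan.py .467 -.14 .0805 -9.4
```

```text
time_s: 5.52
tcp_pos: [0.4657, -0.14, 0.1189]
ee_rot: [[-0.16, -0.987, 0.0], [-0.987, 0.16, -0.003], [0.003, -0.001, -1.0]]
wrist_force: [0.3, -0.2, 0.1]
gripper_width: 0.396
t 5.5167 tcp [ 0.4657 -0.14    0.1189] w 0.396 F [ 0.3 -0.2  0.1] j6 -12.0
shift [-0.0012 -0.0041  0.128 ] turn [-0.0002 -0.001   0.0011] rows 0.9 0.0
```

```bash
python3 -m creep '[[0.2,0,0,0.06,0,0,0],[0.2,0,0,0.1,0,0,0],[0.2,0,0,0.12,0,0,0],[0.2,0,0,0.128,0,0,0],[0.2,0,0,0.128,0,0,0]]'; python3 plan.py .467 -.14 .0795 -9.4
```

```text
time_s: 5.93
tcp_pos: [0.4664, -0.1406, 0.081]
ee_rot: [[-0.16, -0.987, 0.001], [-0.987, 0.16, -0.004], [0.003, -0.001, -1.0]]
wrist_force: [0.3, -0.6, -0.3]
gripper_width: 0.397
t 5.9333 tcp [ 0.4664 -0.1406  0.081 ] w 0.397 F [ 0.3 -0.6 -0.3] j6 -12.0
shift [-0.0022 -0.0017  0.005 ] turn [-0.0004 -0.0011  0.001 ] rows 0.0 0.0
```

Touch down gently, then release.

```bash
python3 -m creep '[[0.2,0,0,0.003,0,0,0],[0.2,0,0,0.006,0,0,0],[0.2,0,0,0.006,0,0,0]]';python3 -m creep '[[0.5,0,0,0,0,0,0],[0.6,0,0,0,0,0,0],[0.75,0,0,0,0,0,0],[0.75,0,0,0,0,0,0],[0.75,0,0,0,0,0,0]]'; python3 plan.py .467 -.14 .25 -9.4
```

```text
time_s: 6.18
tcp_pos: [0.4669, -0.1407, 0.0798]
ee_rot: [[-0.16, -0.987, 0.002], [-0.987, 0.16, -0.004], [0.003, -0.003, -1.0]]
wrist_force: [0.2, -0.7, -1.4]
gripper_width: 0.397
time_s: 6.6
tcp_pos: [0.4669, -0.1407, 0.0799]
ee_rot: [[-0.16, -0.987, 0.002], [-0.987, 0.16, -0.004], [0.003, -0.003, -1.0]]
wrist_force: [0.6, 0.3, 0.2]
gripper_width: 0.689
t 6.6 tcp [ 0.4669 -0.1407  0.0799] w 0.689 F [0.6 0.3 0.2] j6 -12.0
shift [-3.000e-04 -1.500e-03 -5.671e-01] turn [-0.0009 -0.0011  0.0011] rows 4.1 0.0
```

```bash
python3 -m creep '[[0.75,0,0,-0.1,0,0,0],[0.75,0,0,-0.25,0,0,0],[0.75,0,0,-0.4,0,0,0],[0.75,0,0,-0.4,0,0,0]]'; python3 plan.py .5615 -.365 .2 -9.4
```

```text
time_s: 6.93
tcp_pos: [0.4709, -0.1409, 0.2074]
ee_rot: [[-0.158, -0.987, 0.016], [-0.987, 0.158, -0.006], [0.003, -0.017, -1.0]]
wrist_force: [0.9, -0.3, 0.3]
gripper_width: 0.747
t 6.9333 tcp [ 0.4709 -0.1409  0.2074] w 0.747 F [ 0.9 -0.3  0.3] j6 -12.0
shift [ 0.6897 -0.4158  0.0343] turn [-0.0055 -0.0011  0.0016] rows 5.8 0.1
```

```bash
python3 -m creep '[[0.75,0.15,-0.09,0,0,0,0],[0.75,0.3,-0.18,0,0,0,0],[0.75,0.45,-0.27,0,0,0,0],[0.75,0.57,-0.345,0,0,0,0],[0.75,0.57,-0.345,0,0,0,0]]'
python3 - <<'E'
from h import *
r.capture('side');im=r.capture('side');cv2.imwrite("pics/s5.png",im[100:300,250:500].repeat(3,0).repeat(3,1))
s=r.sense();im=r.capture('wrist');print(s['tcp_pos'])
c=np.array([.5633,-.354]);a=np.radians(80.6);d=np.array([np.cos(a),np.sin(a)]);e=np.array([d[1],-d[0]])
for sx,sy in((1,1),(1,-1),(-1,-1),(-1,1)):
    p=proj('wrist',(*(c+sx*.039*e+sy*.068*d),.008),s);cv2.circle(im,tuple(int(q) for q in p),3,(0,255,0),1)
for X in((*(c-.04*d),.008),(*(c-.04*d),.064),(*(c),.034),(*(c),.008)):
    p=proj('wrist',X,s);print(p);cv2.circle(im,tuple(int(q) for q in p),2,(0,0,255),-1)
cv2.imwrite("pics/w5.png",im[60:360,200:450].repeat(2,0).repeat(2,1))
E
python3 plan.py .5568 -.3938 .2 -9.4
```

```text
time_s: 7.35
tcp_pos: [0.5466, -0.3284, 0.2095]
ee_rot: [[-0.159, -0.987, 0.017], [-0.987, 0.159, -0.006], [0.004, -0.017, -1.0]]
wrist_force: [-0.1, 0.7, 1.0]
gripper_width: 0.748
[ 0.54708253 -0.33041793  0.20785155]
[300.76643295 153.13102319]
[296.47221659 154.09504075]
[299.1996713  196.99932615]
[300.96848819 193.54365061]
t 7.5 tcp [ 0.5461 -0.3282  0.208 ] w 0.747 F [-0.3  0.9 -0.2] j6 7.0
shift [ 0.2099 -0.0702  0.0282] turn [-0.0049 -0.001   0.0005] rows 1.6 0.1
```

View pics/w5.png

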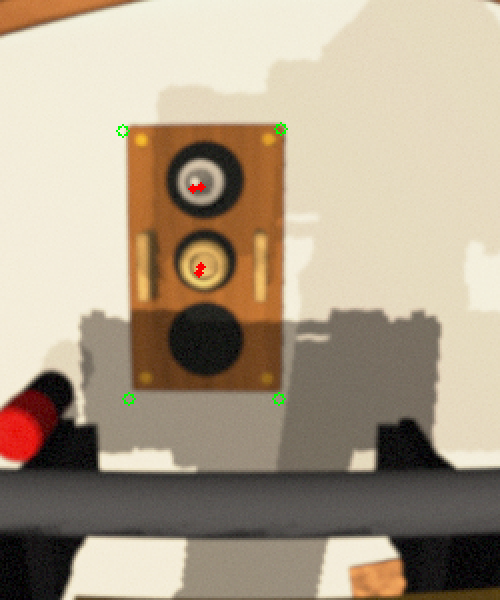

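View pics/s5.png

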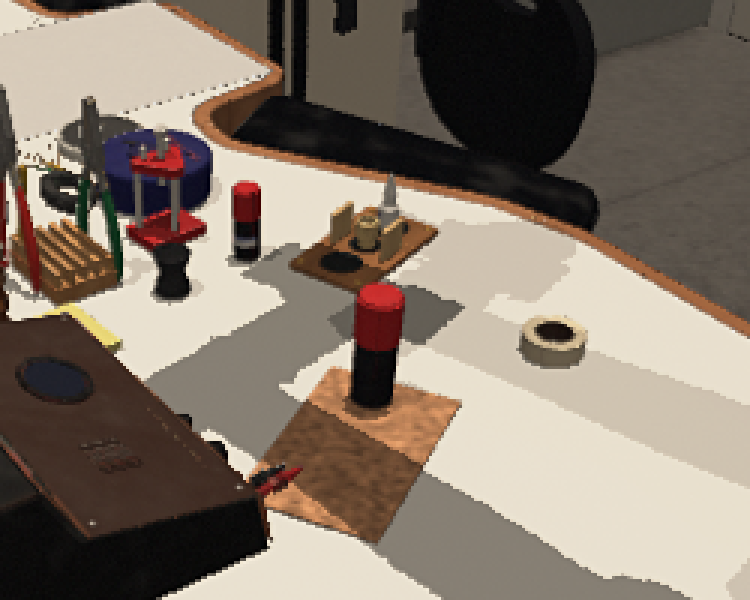

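```bash
python3 plan.py .5558 -.395 .11 -9.4
```

```text
t 7.5 tcp [ 0.5461 -0.3282  0.208 ] w 0.747 F [-0.3  0.9 -0.2] j6 7.0
shift [ 0.2134 -0.063   0.3282] turn [-0.0049 -0.001   0.0005] rows 2.9 0.1
```

```bash
python3 -m creep '[[0.7,0.12,-0.035,0,-0.005,0,0],[0.7,0.2134,-0.063,0.1,-0.005,0,0],[0.7,0.2134,-0.063,0.22,-0.005,0,0],[0.7,0.2134,-0.063,0.328,-0.005,0,0],[0.7,0.2134,-0.063,0.328,-0.005,0,0]]'
python3 - <<'E'
from h import *
s=r.sense();im=r.capture('wrist');print(s['tcp_pos'])
c=np.array([.562,-.356]);a=np.radians(80.6);d=np.array([np.cos(a),np.sin(a)]);e=np.array([d[1],-d[0]])
for sx,sy in((1,1),(1,-1),(-1,-1),(-1,1)):
    p=proj('wrist',(*(c+sx*.039*e+sy*.068*d),.008),s);cv2.circle(im,tuple(int(q) for q in p),3,(0,255,0),1)
for X in((*(c-.04*d),.008),(*(c-.04*d),.064),):
    p=proj('wrist',X,s);print(p);cv2.circle(im,tuple(int(q) for q in p),2,(0,0,255),-1)
cv2.imwrite("pics/w6.png",im)
E
python3 plan.py .5558 -.395 .028 -9.4
```

```text
time_s: 7.92
tcp_pos: [0.5509, -0.3917, 0.1018]
ee_rot: [[-0.163, -0.986, -0.014], [-0.987, 0.163, 0.006], [-0.003, 0.015, -1.0]]
wrist_force: [-1.3, 1.5, -1.4]
gripper_width: 0.702
[ 0.55094884 -0.39172804  0.10179769]
[308.40380842 235.31519702]
[307.32445924 258.85651664]
t 7.9667 tcp [ 0.5531 -0.393   0.1061] w 0.703 F [0.3 0.7 0.9] j6 12.0
shift [ 0.0051 -0.0124  0.2602] turn [ 0.0031 -0.0001  0.0006] rows 1.9 0.1
```

View pics/w6.png

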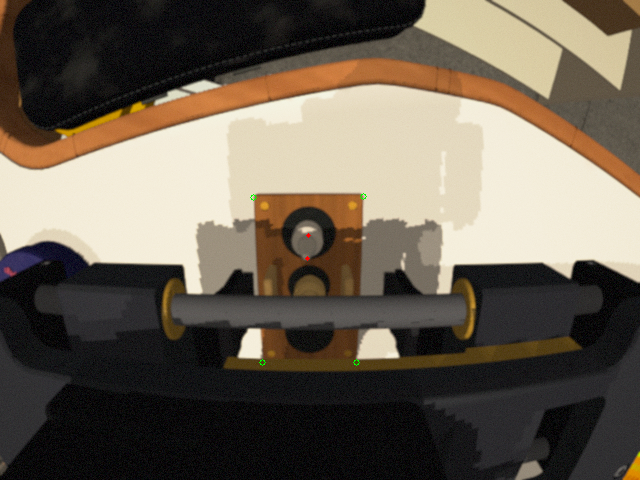

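```bash
python3 plan.py .5556 -.396 .06 -9.4
```

```text
t 7.9667 tcp [ 0.5531 -0.393   0.1061] w 0.703 F [0.3 0.7 0.9] j6 12.0
shift [ 0.0085 -0.0112  0.1536] turn [ 0.0031 -0.0001  0.0006] rows 1.1 0.1
```

```bash
python3 -m creep '[[0.7,0.0085,-0.0112,0.07,0.003,0,0],[0.7,0.0085,-0.0112,0.15,0.003,0,0],[0.7,0.0085,-0.0112,0.15,0.003,0,0],[0.7,0.0085,-0.0112,0.15,0.003,0,0]]';python3 plan.py .5556 -.396 .028 -9.4
```

```text
time_s: 8.3
tcp_pos: [0.5562, -0.3957, 0.0629]
ee_rot: [[-0.16, -0.987, 0.0], [-0.987, 0.16, -0.001], [0.001, -0.001, -1.0]]
wrist_force: [-0.2, 0.1, 0.1]
gripper_width: 0.699
t 8.3 tcp [ 0.5562 -0.3957  0.0629] w 0.699 F [-0.2  0.1  0.1] j6 13.0
shift [0.0011 0.002  0.1164] turn [-0.0002 -0.0004  0.0011] rows 0.8 0.0
```

```bash
python3 -m creep '[[0.7,0.001,0.001,0.05,0,0,0],[0.7,0.001,0.001,0.09,0,0,0],[0.7,0.001,0.001,0.111,0,0,0],[0.7,0.001,0.001,0.116,0,0,0],[0.7,0.001,0.001,0.116,0,0,0]]';python3 -m creep '[[0.4,0,0,0,0,0,0],[0.1,0,0,0,0,0,0],[0.1,0,0,0,0,0,0],[0.1,0,0,0,0,0,0],[0.1,0,0,0,0,0,0]]';python3 -m creep '[[0.1,0,0,0,0,0,0],[0.1,0,0,0,0,0,0],[0.1,0,0,0,0,0,0],[0.1,0,0,0,0,0,0]]'
```

```text
time_s: 8.72
tcp_pos: [0.556, -0.396, 0.0283]
ee_rot: [[-0.16, -0.987, 0.0], [-0.987, 0.16, -0.002], [0.001, -0.001, -1.0]]
wrist_force: [-0.9, 0.6, 0.7]
gripper_width: 0.703
time_s: 9.13
tcp_pos: [0.5561, -0.3961, 0.0287]
ee_rot: [[-0.16, -0.987, 0.001], [-0.987, 0.16, -0.002], [0.002, -0.001, -1.0]]
wrist_force: [0.1, 0.2, -0.2]
gripper_width: 0.404
time_s: 9.47
tcp_pos: [0.5565, -0.3963, 0.0291]
ee_rot: [[-0.159, -0.987, 0.001], [-0.987, 0.159, -0.002], [0.002, -0.002, -1.0]]
wrist_force: [0.6, 0.4, 2.7]
gripper_width: 0.139
```

Run:
```python
from h import *
s=r.sense();print(s['gripper_width'],s['wrist_force']);cv2.imwrite("pics/w7.png",r.capture('wrist'))
cv2.imwrite("pics/s7.png",r.capture('side')[120:220,300:450].repeat(5,0).repeat(5,1))
cv2.imwrite("pics/c7.png",r.capture('scene')[230:380,400:550].repeat(4,0).repeat(4,1))
```

```text
0.13882893527270337 [0.55891003 0.44320657 2.74045675]
```

View pics/w7.png

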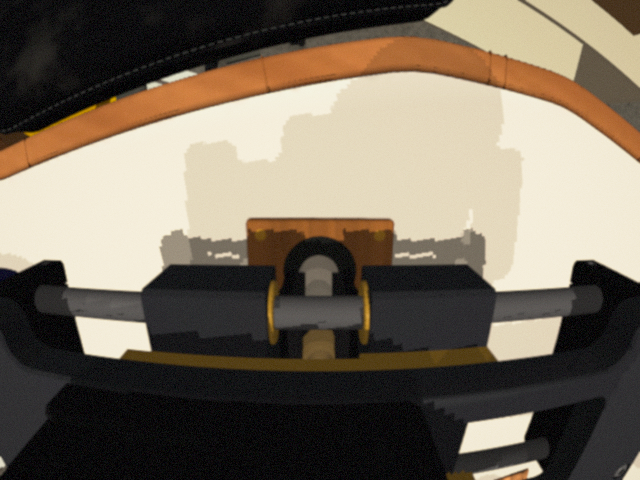

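View pics/s7.png

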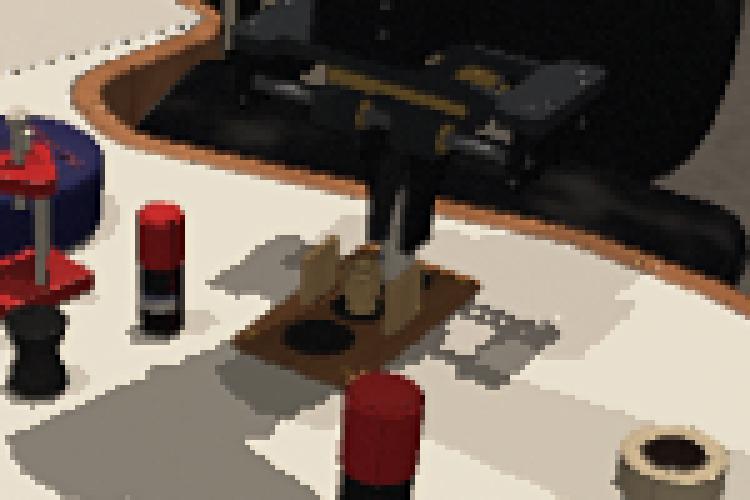

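View pics/c7.png

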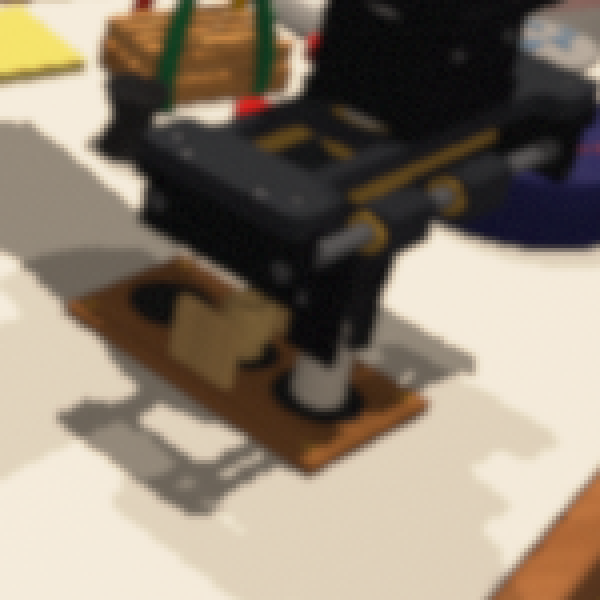

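Run:
```python
from h import *
c=np.array([.5565,-.3963])
for dx in(-.006,-.0105,0,.0105):
  for z in(.008,.012,.034,.064):print(dx,z,((proj('scene',(c[0]+dx,c[1],z))-[400,230])*4).round(),((proj('side',(c[0]+dx,c[1],z))-[300,120])*5).round())
```

```text
-0.006 0.008 [304. 399.] [401. 279.]
-0.006 0.012 [305. 391.] [402. 273.]
-0.006 0.034 [315. 348.] [405. 237.]
-0.006 0.064 [329. 287.] [409. 188.]
-0.0105 0.008 [298. 403.] [409. 281.]
-0.0105 0.012 [300. 395.] [409. 274.]
-0.0105 0.034 [310. 352.] [412. 239.]
-0.0105 0.064 [323. 292.] [417. 190.]
0 0.008 [311. 393.] [391. 276.]
0 0.012 [313. 385.] [392. 270.]
0 0.034 [322. 342.] [395. 235.]
0 0.064 [336. 282.] [399. 186.]
0.0105 0.008 [323. 383.] [374. 272.]
0.0105 0.012 [325. 375.] [375. 266.]
0.0105 0.034 [335. 332.] [377. 231.]
0.0105 0.064 [349. 272.] [381. 182.]
```

```bash
python3 -m creep '[[0.4,0,0,0,0,0,0],[0.45,0,0,0,0,0,0],[0.45,0,0,0,0,0,0],[0.45,0,0,0,0,0,0],[0.45,0,0,0,0,0,0]]'
python3 - <<'E'
from h import *
s=r.sense();print(s['gripper_width'],s['wrist_force'],s['tcp_pos'])
cv2.imwrite("pics/s8.png",r.capture('side')[120:220,300:450].repeat(5,0).repeat(5,1))
cv2.imwrite("pics/c8.png",r.capture('scene')[230:380,400:550].repeat(4,0).repeat(4,1))
E
```

```text
time_s: 10.03
tcp_pos: [0.5562, -0.3961, 0.0287]
ee_rot: [[-0.159, -0.987, 0.001], [-0.987, 0.159, -0.002], [0.002, -0.001, -1.0]]
wrist_force: [-0.8, -0.7, -0.7]
gripper_width: 0.397
0.396764139470233 [-0.79515167 -0.68917024 -0.65598207] [ 0.55619965 -0.39614341  0.02873221]
```

View pics/s8.png

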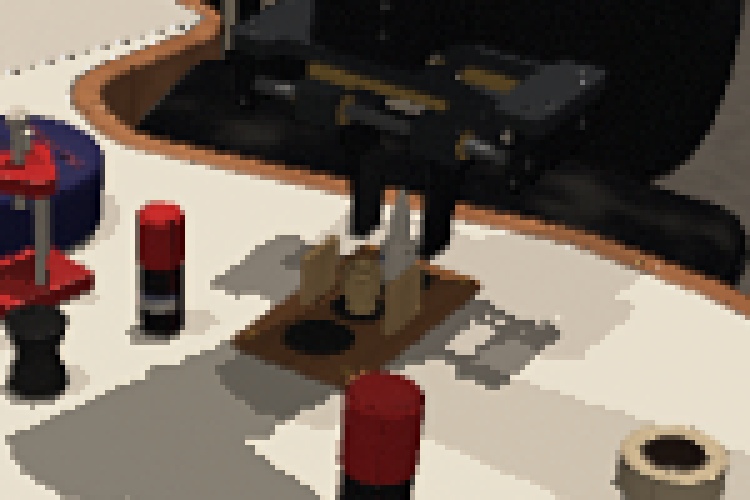

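View pics/c8.png

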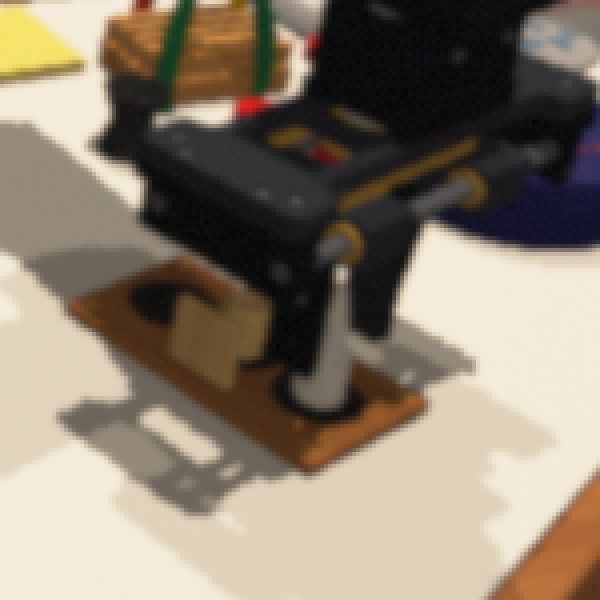

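```bash
python3 -m creep '[[0.5,0,0,0.012,0,0,0],[0.5,0,0,0.024,0,0,0],[0.5,0,0,0.033,0,0,0],[0.5,0,0,0.033,0,0,0]]'
python3 - <<'E'
from h import *
s=r.sense();print(s['gripper_width'],s['wrist_force'],s['tcp_pos'])
cv2.imwrite("pics/s9.png",r.capture('side')[120:220,300:450].repeat(5,0).repeat(5,1))
E
```

```text
time_s: 10.47
tcp_pos: [0.5557, -0.3959, 0.0178]
ee_rot: [[-0.16, -0.987, -0.001], [-0.987, 0.16, -0.001], [0.001, 0.001, -1.0]]
wrist_force: [0.7, -0.8, 0.0]
gripper_width: 0.494
0.49387639411387335 [ 0.69966207 -0.76303105  0.02405871] [ 0.55567076 -0.39586826  0.01775616]
```

View pics/s9.png

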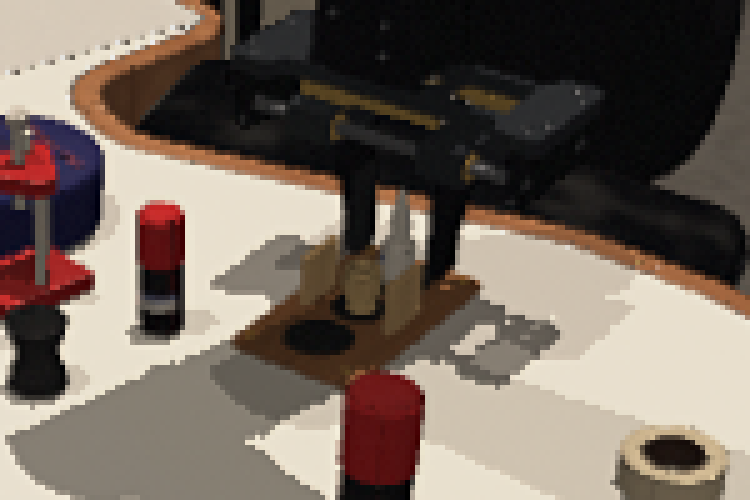

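```bash
python3 -m creep '[[0.3,0,0,0,0,0,0],[0.1,0,0,0,0,0,0],[0.1,0,0,0,0,0,0],[0.1,0,0,0,0,0,0],[0.1,0,0,0,0,0,0]]';python3 -m creep '[[0.1,0,0,0,0,0,0],[0.1,0,0,0,0,0,0]]'
```

```text
time_s: 10.93
tcp_pos: [0.5561, -0.3961, 0.0184]
ee_rot: [[-0.159, -0.987, 0.0], [-0.987, 0.159, -0.002], [0.002, -0.0, -1.0]]
wrist_force: [-0.2, -0.3, -0.4]
gripper_width: 0.217
time_s: 11.1
tcp_pos: [0.556, -0.396, 0.0184]
ee_rot: [[-0.159, -0.987, 0.0], [-0.987, 0.159, -0.002], [0.002, -0.0, -1.0]]
wrist_force: [-1.0, -0.5, 0.5]
gripper_width: 0.219
```

```bash
python3 -m creep '[[0.1,0,0,-0.05,0,0,0],[0.1,0,0,-0.18,0,0,0],[0.1,0,0,-0.32,0,0,0],[0.1,0,0,-0.45,0,0,0],[0.1,0,0,-0.45,0,0,0]]'; python3 plan.py .45 -.06 .16 -9.4
```

```text
time_s: 11.52
tcp_pos: [0.5604, -0.3989, 0.1642]
ee_rot: [[-0.158, -0.987, 0.016], [-0.987, 0.158, -0.012], [0.009, -0.017, -1.0]]
wrist_force: [0.6, -0.4, 1.4]
gripper_width: 0.218
t 11.5167 tcp [ 0.5604 -0.3989  0.1642] w 0.218 F [ 0.6 -0.4  1.4] j6 13.0
shift [-1.0575  0.5418 -0.0051] turn [-0.0056 -0.0029  0.0018] rows 8.5 0.2
```

```bash
python3 -m creep '[[0.1,-0.1,0.051,-0.03,-0.005,0,0],[0.1,-0.23,0.118,-0.03,-0.005,0,0],[0.1,-0.36,0.184,-0.03,-0.005,0,0],[0.1,-0.49,0.25,-0.03,-0.005,0,0],[0.1,-0.6,0.307,-0.03,-0.005,0,0]]'; python3 plan.py .45 -.06 .16 -9.4
```

```text
time_s: 11.93
tcp_pos: [0.4972, -0.2067, 0.1697]
ee_rot: [[-0.158, -0.987, 0.0], [-0.987, 0.158, -0.009], [0.009, -0.002, -1.0]]
wrist_force: [0.2, 1.1, -0.2]
gripper_width: 0.217
t 11.9333 tcp [ 0.4972 -0.2067  0.1697] w 0.217 F [ 0.2  1.1 -0.2] j6 -4.0
shift [-0.4583  0.2331  0.0279] turn [-0.0006 -0.0029  0.0016] rows 3.7 0.1
```

```bash
python3 -m creep '[[0.1,-0.13,0.066,0.01,0,-0.003,0],[0.1,-0.25,0.13,0.028,0,-0.003,0],[0.1,-0.37,0.19,0.028,0,-0.003,0],[0.1,-0.458,0.233,0.028,0,-0.003,0],[0.1,-0.458,0.233,0.028,0,-0.003,0]]'; python3 plan.py .45 -.06 .05 -9.4
```

```text
time_s: 12.35
tcp_pos: [0.4481, -0.0565, 0.16]
ee_rot: [[-0.153, -0.988, 0.002], [-0.988, 0.153, 0.001], [-0.002, -0.002, -1.0]]
wrist_force: [-0.9, 0.3, -1.3]
gripper_width: 0.217
t 12.35 tcp [ 0.4481 -0.0565  0.16  ] w 0.217 F [-0.9  0.3 -1.3] j6 -22.0
shift [ 0.011  -0.0076  0.3668] turn [-0.0005  0.0005  0.0032] rows 2.6 0.1
```

```bash
python3 -m creep '[[0.1,0.011,-0.008,0.1,0,0,0.003],[0.1,0.011,-0.008,0.22,0,0,0.003],[0.1,0.011,-0.008,0.32,0,0,0.003],[0.1,0.011,-0.008,0.366,0,0,0.003],[0.1,0.011,-0.008,0.366,0,0,0.003]]'; python3 plan.py .45 -.06 .0155 -9.4
```

```text
time_s: 12.77
tcp_pos: [0.4475, -0.0607, 0.0472]
ee_rot: [[-0.163, -0.987, -0.006], [-0.987, 0.163, -0.0], [0.001, 0.006, -1.0]]
wrist_force: [-0.1, 0.2, 0.2]
gripper_width: 0.215
t 12.7667 tcp [ 0.4475 -0.0607  0.0472] w 0.215 F [-0.1  0.2  0.2] j6 -22.0
shift [-0.0037 -0.0084  0.1055] turn [ 0.0018 -0.0003 -0.    ] rows 0.8 0.0
```

```bash
python3 -m creep '[[0.1,-0.002,-0.008,0.04,0.002,0,0],[0.1,-0.002,-0.008,0.075,0.002,0,0],[0.1,-0.002,-0.008,0.095,0.002,0,0],[0.1,-0.002,-0.008,0.1055,0.002,0,0],[0.1,-0.002,-0.008,0.1055,0.002,0,0]]'; python3 -m creep '[[0.1,0,0,0.002,0,0,0],[0.1,0,0,0.004,0,0,0],[0.1,0,0,0.004,0,0,0]]';python3 -m creep '[[0.3,0,0,0,0,0,0],[0.45,0,0,0,0,0,0],[0.45,0,0,0,0,0,0],[0.45,0,0,0,0,0,0]]'; python3 plan.py .45 -.06 .15 -9.4
```

```text
time_s: 13.18
tcp_pos: [0.4501, -0.0606, 0.0157]
ee_rot: [[-0.164, -0.987, 0.001], [-0.987, 0.164, -0.001], [0.001, -0.001, -1.0]]
wrist_force: [-0.1, 0.5, -0.6]
gripper_width: 0.219
time_s: 13.43
tcp_pos: [0.4506, -0.0605, 0.0151]
ee_rot: [[-0.163, -0.987, 0.002], [-0.987, 0.163, -0.001], [0.0, -0.002, -1.0]]
wrist_force: [0.4, 0.4, -0.2]
gripper_width: 0.217
time_s: 13.77
tcp_pos: [0.4508, -0.0605, 0.0153]
ee_rot: [[-0.163, -0.987, 0.003], [-0.987, 0.163, -0.001], [0.0, -0.003, -1.0]]
wrist_force: [-0.4, -0.2, -0.1]
gripper_width: 0.411
t 13.7667 tcp [ 0.4508 -0.0605  0.0153] w 0.411 F [-0.4 -0.2 -0.1] j6 -23.0
shift [-0.001   0.0016 -0.449 ] turn [-0.0009 -0.0001  0.    ] rows 3.2 0.0
```

```bash
python3 -m creep '[[0.45,0,0,-0.05,0,0,0],[0.5,0,0,-0.18,0,0,0],[0.6,0,0,-0.35,0,0,0],[0.7,0,0,-0.55,0,0,0],[0.7,0,0,-0.65,0,0,0]]'
python3 - <<'E'
from h import *
s=r.sense();print(s['tcp_pos'])
cv2.imwrite("pics/s10.png",r.capture('side')[120:420,250:450].repeat(2,0).repeat(2,1))
o=r.outline_of('side','pad')[0];print(o['score'],np.array(o['rect'])*[640,480,640,480])
E
```

```text
time_s: 14.18
tcp_pos: [0.4496, -0.0605, 0.1964]
ee_rot: [[-0.163, -0.987, 0.002], [-0.987, 0.163, -0.001], [0.0, -0.003, -1.0]]
wrist_force: [2.2, -0.4, -0.5]
gripper_width: 0.639
[ 0.44963662 -0.06046916  0.19638045]
0.75 [280.384 354.912 341.184 407.088]
```

View pics/s10.png

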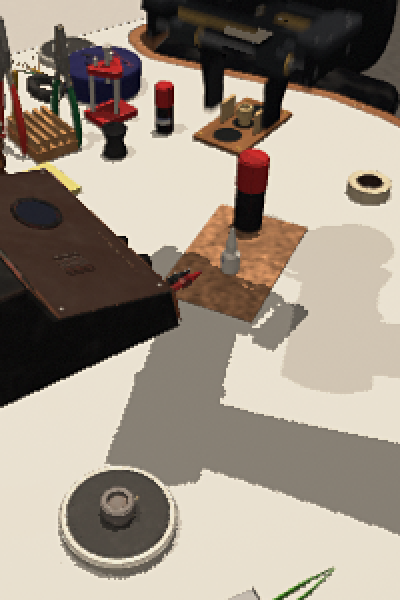

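```bash
python3 plan.py .34 .27 .22 80.6
```

```text
t 14.2833 tcp [ 0.4549 -0.06    0.2017] w 0.674 F [ 0.1 -0.3  0.2] j6 -22.0
shift [-1.0239  0.5549 -0.0677] turn [-0.0056 -0.0038 -0.4995] rows 8.4 12.6
```

```bash
python3 -m creep '[[0.7,-0.1,0.05,-0.03,0,0,-0.039],[0.7,-0.2,0.11,-0.06,0,0,-0.078],[0.7,-0.3,0.16,-0.06,0,0,-0.117],[0.7,-0.4,0.22,-0.06,0,0,-0.156],[0.7,-0.5,0.27,-0.06,0,0,-0.195]]'; python3 plan.py .34 .27 .22 80.6
```

```text
time_s: 14.7
tcp_pos: [0.3976, 0.1021, 0.2185]
ee_rot: [[0.44, -0.898, 0.019], [-0.898, -0.44, 0.001], [0.007, -0.017, -1.0]]
wrist_force: [0.7, 0.5, -0.1]
gripper_width: 0.699
t 14.7 tcp [0.3976 0.1021 0.2185] w 0.699 F [ 0.7  0.5 -0.1] j6 -12.0
shift [-0.5871 -0.0739 -0.0081] turn [-0.004  -0.0048 -0.3028] rows 4.3 7.6
```

```bash
python3 -m creep '[[0.7,-0.12,-0.015,0,0,0,-0.039],[0.7,-0.25,-0.03,0,0,0,-0.078],[0.7,-0.38,-0.05,0,0,0,-0.117],[0.7,-0.5,-0.06,0,0,0,-0.156],[0.7,-0.587,-0.074,0,0,0,-0.195]]'; python3 plan.py .34 .27 .22 80.6
```

```text
time_s: 15.12
tcp_pos: [0.3386, 0.2721, 0.2172]
ee_rot: [[0.88, -0.475, 0.019], [-0.475, -0.88, 0.001], [0.016, -0.01, -1.0]]
wrist_force: [1.1, -0.4, -0.9]
gripper_width: 0.7
t 15.1167 tcp [0.3386 0.2721 0.2172] w 0.7 F [ 1.1 -0.4 -0.9] j6 0.0
shift [ 0.0075  0.0039 -0.0091] turn [-0.0023 -0.0056 -0.1052] rows 0.1 2.6
```

```bash
python3 -m creep '[[0.7,0,0,0,-0.002,-0.005,-0.039],[0.7,0,0,0,-0.002,-0.005,-0.078],[0.7,0,0,0,-0.002,-0.005,-0.105],[0.7,0,0,0,-0.002,-0.005,-0.105]]'
python3 - <<'E'
from h import *
s=r.sense();im=r.capture('wrist');print(s['tcp_pos'])
cv2.imwrite("pics/w11.png",im)
for n,z in(('pad',.016),('steel_die',.036)):
    for o in r.outline_of('wrist',n)[:2]:
        ys,xs=np.nonzero(o['pixels']);u,v=xs.mean(),ys.mean()
        (cx,cy),rad=cv2.minEnclosingCircle(np.c_[xs,ys].astype(np.float32))
        print(n,round(o['score'],2),u,v,cx,cy,rad,[at('wrist',cx,cy,z-dz,s)[:2].round(4) for dz in(0,.015)])
E
```

```text
time_s: 15.45
tcp_pos: [0.3382, 0.2722, 0.2166]
ee_rot: [[0.987, -0.162, 0.001], [-0.162, -0.987, -0.0], [0.001, 0.0, -1.0]]
wrist_force: [0.1, -0.6, -0.8]
gripper_width: 0.698
[0.3382421  0.27217278 0.21660412]
pad 0.63 304.3677653366977 153.59722441255323 303.8277282714844 153.93276977539062 48.211124420166016 [array([0.3991, 0.2768]), array([0.3989, 0.2774])]
steel_die 0.79 299.70471841704716 156.19025875190258 299.3888854980469 156.0 14.934630393981934 [array([0.3981, 0.2803]), array([0.3979, 0.2811])]
steel_die 0.71 304.3222581141363 153.3088755576065 303.7608947753906 153.23756408691406 48.33580780029297 [array([0.3999, 0.2759]), array([0.3998, 0.2765])]
```

View pics/w11.png

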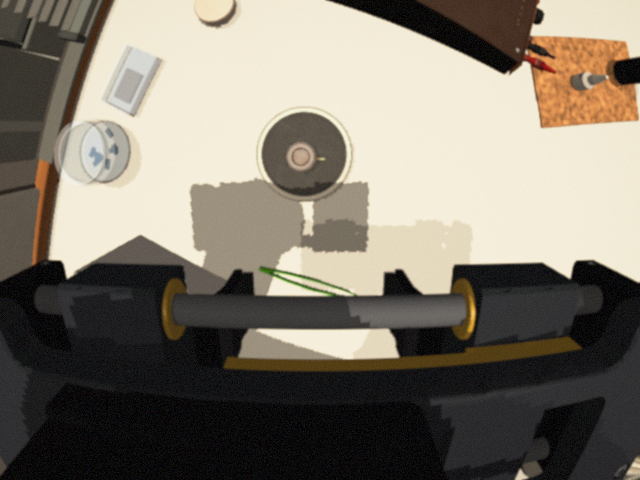

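```bash
python3 plan.py .399 .279 .1 80.6
```

```text
t 15.6 tcp [0.3385 0.2718 0.2169] w 0.701 F [-0.3  0.6  0.1] j6 20.0
shift [ 0.1942 -0.0569  0.3901] turn [-0.0001 -0.0005 -0.0009] rows 3.2 0.0
```

```bash
python3 -m creep '[[0.7,0.1,-0.03,0.02,0,0,0],[0.7,0.194,-0.057,0.12,0,0,0],[0.7,0.194,-0.057,0.25,0,0,0],[0.7,0.194,-0.057,0.37,0,0,0],[0.7,0.194,-0.057,0.39,0,0,0]]'; python3 -m creep '[[0.7,0,0,0,0,0,0]]';python3 plan.py .399 .279 .045 80.6
```

```text
time_s: 16.02
tcp_pos: [0.3962, 0.2751, 0.0943]
ee_rot: [[0.985, -0.171, -0.007], [-0.171, -0.985, -0.009], [-0.005, 0.01, -1.0]]
wrist_force: [-0.7, -1.3, -0.2]
gripper_width: 0.698
time_s: 16.1
tcp_pos: [0.3959, 0.2742, 0.0932]
ee_rot: [[0.985, -0.172, -0.009], [-0.172, -0.985, -0.013], [-0.007, 0.014, -1.0]]
wrist_force: [0.1, 0.3, 0.5]
gripper_width: 0.699
t 16.1 tcp [0.3959 0.2742 0.0932] w 0.699 F [0.1 0.3 0.5] j6 26.0
shift [ 0.0084 -0.0199  0.1602] turn [ 0.0044  0.0022 -0.0027] rows 1.2 0.1
```

```bash
python3 -m creep '[[0.7,0.0084,-0.02,0.08,0.004,0.002,-0.003],[0.7,0.0084,-0.02,0.15,0.004,0.002,-0.003],[0.7,0.0084,-0.02,0.16,0.004,0.002,-0.003],[0.7,0.0084,-0.02,0.16,0.004,0.002,-0.003]]';python3 - <<'E'
from h import *
s=r.sense();im=r.capture('wrist');cv2.imwrite("pics/w12.png",im);
im=r.capture('side');cv2.imwrite("pics/s12.png",im[290:440,220:420].repeat(4,0).repeat(4,1))
for dx,dy in((0,.0305),(0,-.0305)):
  for z in(.016,.028):print(dy,z,(proj('side',s['tcp_pos']*[1,1,0]+[dx,dy,z])-[220,290])*4)
E
python3 plan.py .399 .279 .03 80.6
```

```text
time_s: 16.43
tcp_pos: [0.3992, 0.2793, 0.0459]
ee_rot: [[0.987, -0.162, -0.0], [-0.162, -0.987, -0.001], [-0.0, 0.001, -1.0]]
wrist_force: [0.4, 1.1, 1.2]
gripper_width: 0.698
0.0305 0.016 [311.81064534 406.58962271]
0.0305 0.028 [310.56828321 388.35850454]
-0.0305 0.016 [387.30988342 292.00544311]
-0.0305 0.028 [386.90656162 273.67764768]
t 16.5333 tcp [0.4    0.2803 0.0471] w 0.7 F [ 0.   0.5 -0.3] j6 26.0
shift [-0.0027  0.005   0.057 ] turn [-0.0006 -0.0005  0.0005] rows 0.4 0.0
```

View pics/w12.png

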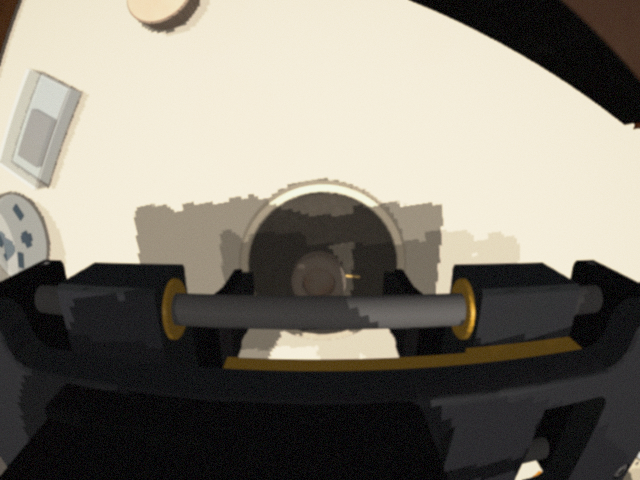

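View pics/s12.png

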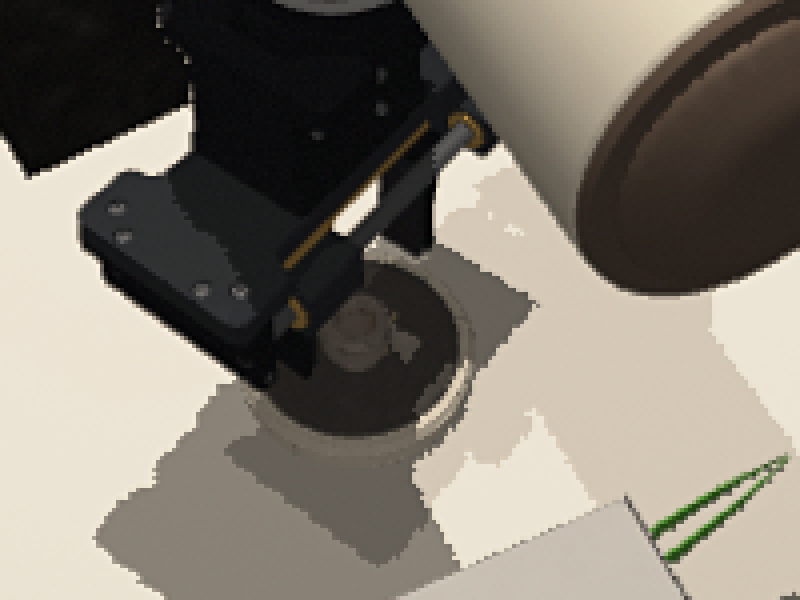

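```bash
python3 -m creep '[[0.7,-0.002,0.003,0.03,0,0,0],[0.7,-0.002,0.003,0.055,0,0,0],[0.7,-0.002,0.003,0.065,0,0,0],[0.7,-0.002,0.003,0.072,0,0,0],[0.7,-0.002,0.003,0.072,0,0,0]]';python3 - <<'E'
from h import *
s=r.sense();print(s['tcp_pos'])
im=r.capture('side');cv2.imwrite("pics/s13.png",im[290:440,220:420].repeat(4,0).repeat(4,1))
E
```

```text
time_s: 16.95
tcp_pos: [0.3991, 0.2792, 0.025]
ee_rot: [[0.987, -0.162, 0.001], [-0.162, -0.987, 0.001], [0.001, -0.001, -1.0]]
wrist_force: [-0.1, -0.3, 0.2]
gripper_width: 0.702
[0.39909655 0.27924176 0.02502488]
```

View pics/s13.png

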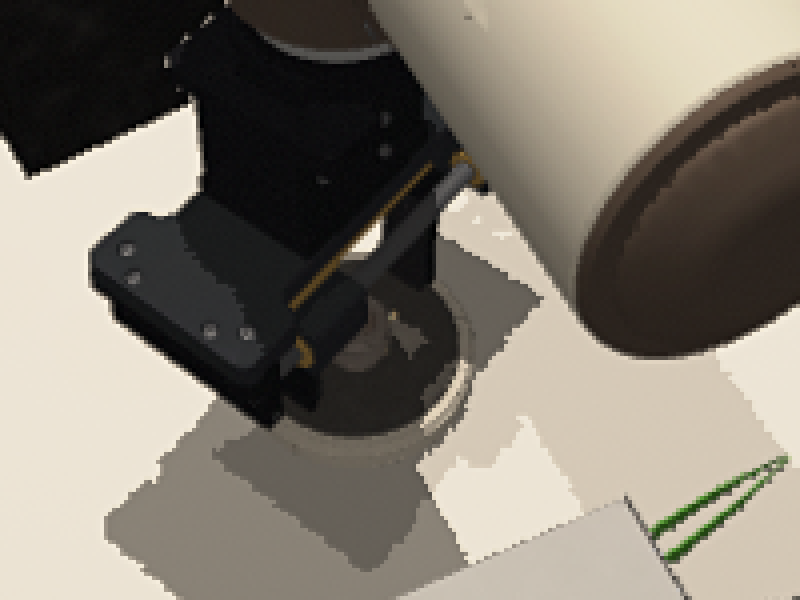

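Force is nil; the fingertips are near the pad top. Close.

```bash
python3 -m creep '[[0.5,0,0,0,0,0,0],[0.2,0,0,0,0,0,0],[0.15,0,0,0,0,0,0],[0.15,0,0,0,0,0,0],[0.15,0,0,0,0,0,0]]';python3 -m creep '[[0.15,0,0,0,0,0,0],[0.15,0,0,0,0,0,0],[0.15,0,0,0,0,0,0]]'
```

```text
time_s: 17.42
tcp_pos: [0.3993, 0.2795, 0.0254]
ee_rot: [[0.987, -0.162, 0.002], [-0.162, -0.987, 0.001], [0.002, -0.001, -1.0]]
wrist_force: [0.6, -0.2, 0.5]
gripper_width: 0.405
time_s: 17.67
tcp_pos: [0.3993, 0.2795, 0.0254]
ee_rot: [[0.987, -0.162, 0.002], [-0.162, -0.987, 0.001], [0.002, -0.001, -1.0]]
wrist_force: [-0.7, 0.5, 0.1]
gripper_width: 0.304
```

```bash
python3 -m creep '[[0.15,0,0,-0.05,0,0,0],[0.15,0,0,-0.16,0,0,0],[0.15,0,0,-0.2,0,0,0],[0.15,0,0,-0.2,0,0,0]]'; python3 plan.py .372 .13 .085 80.6
python3 - <<'E'
from h import *
print(at('wrist',500,60,0))
E
```

```text
time_s: 18.0
tcp_pos: [0.4007, 0.2812, 0.0884]
ee_rot: [[0.987, -0.161, 0.006], [-0.161, -0.987, 0.006], [0.005, -0.007, -1.0]]
wrist_force: [-0.5, -0.2, -0.7]
gripper_width: 0.31
t 18.0 tcp [0.4007 0.2812 0.0884] w 0.31 F [-0.5 -0.2 -0.7] j6 26.0
shift [-0.0133  0.5128  0.0074] turn [-0.0024 -0.0017  0.0007] rows 3.7 0.1
[0.51508666 0.12864182 0.        ]
```

```bash
python3 -m creep '[[0.15,-0.003,0.13,0,0,0,0],[0.15,-0.006,0.26,0,0,0,0],[0.15,-0.01,0.38,0,0,0,0],[0.15,-0.0133,0.48,0,0,0,0],[0.15,-0.0133,0.513,0,0,0,0]]'; python3 -m creep '[[0.15,0,0,0,0,0,0]]'; python3 plan.py .372 .13 .011 80.6;python3 - <<'E'
from h import *
im=r.capture('side');cv2.imwrite("pics/s14.png",im[180:480,220:540].repeat(2,0).repeat(2,1))
E
```

```text
time_s: 18.42
tcp_pos: [0.3685, 0.1254, 0.0857]
ee_rot: [[0.986, -0.165, 0.001], [-0.165, -0.986, 0.003], [0.001, -0.003, -1.0]]
wrist_force: [-0.4, 0.2, -1.1]
gripper_width: 0.307
time_s: 18.5
tcp_pos: [0.3674, 0.1234, 0.085]
ee_rot: [[0.986, -0.167, -0.0], [-0.167, -0.986, 0.002], [-0.001, -0.002, -1.0]]
wrist_force: [0.8, 1.0, -0.5]
gripper_width: 0.303
t 18.5 tcp [0.3674 0.1234 0.085 ] w 0.303 F [ 0.8  1.  -0.5] j6 38.0
shift [ 0.0114 -0.0237  0.2468] turn [-0.0007  0.0002 -0.0012] rows 1.8 0.0
```

View pics/s14.png

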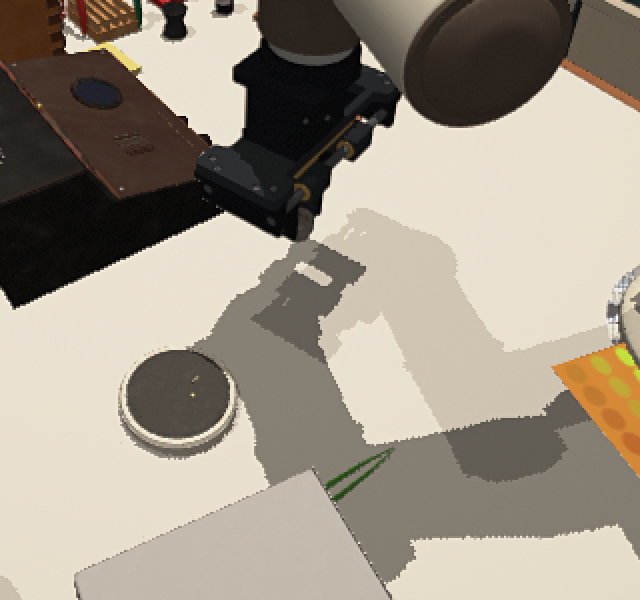

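```bash
python3 -m creep '[[0.15,0.008,-0.0237,0.08,0,0,0],[0.15,0.008,-0.0237,0.17,0,0,0],[0.15,0.008,-0.0237,0.215,0,0,0],[0.15,0.008,-0.0237,0.24,0,0,0],[0.15,0.008,-0.0237,0.246,0,0,0]]'; python3 -m creep '[[0.15,0,0,0,0,0,0],[0.15,0,0,0,0,0,0]]'; python3 plan.py .372 .13 .0095 80.6
```

```text
time_s: 18.97
tcp_pos: [0.3706, 0.1311, 0.0096]
ee_rot: [[0.986, -0.166, -0.003], [-0.166, -0.986, -0.0], [-0.003, 0.001, -1.0]]
wrist_force: [0.6, -1.2, -1.0]
gripper_width: 0.304
time_s: 19.13
tcp_pos: [0.3713, 0.132, 0.0098]
ee_rot: [[0.986, -0.165, -0.002], [-0.165, -0.986, 0.0], [-0.002, -0.0, -1.0]]
wrist_force: [0.2, 0.5, 0.1]
gripper_width: 0.306
t 19.1333 tcp [0.3713 0.132  0.0098] w 0.306 F [0.2 0.5 0.1] j6 37.0
shift [0.0035 0.0063 0.0011] turn [-0.      0.0007 -0.0005] rows 0.1 0.0
```

Release and go up, then head for the stand.

```bash
python3 -m creep '[[0.4,0,0,0,0,0,0],[0.6,0,0,0,0,0,0],[0.6,0,0,0,0,0,0],[0.6,0,0,0,0,0,0],[0.6,0,0,0,0,0,0]]'; python3 -m creep '[[0.6,0,0,-0.1,0,0,0],[0.6,0,0,-0.25,0,0,0],[0.6,0,0,-0.4,0,0,0],[0.6,0,0,-0.55,0,0,0],[0.6,0,0,-0.68,0,0,0]]'; python3 plan.py .52 -.355 .2 80.6;python3 - <<'E'
from h import *
im=r.capture('side');cv2.imwrite("pics/s15.png",im[180:480,220:540].repeat(2,0).repeat(2,1))
E
```

```text
time_s: 19.55
tcp_pos: [0.3715, 0.1322, 0.0102]
ee_rot: [[0.986, -0.165, -0.001], [-0.165, -0.986, 0.001], [-0.002, -0.001, -1.0]]
wrist_force: [-1.3, 0.4, -0.6]
gripper_width: 0.567
time_s: 19.97
tcp_pos: [0.3711, 0.1313, 0.2093]
ee_rot: [[0.986, -0.165, -0.001], [-0.165, -0.986, 0.002], [-0.001, -0.002, -1.0]]
wrist_force: [0.6, 1.6, -0.4]
gripper_width: 0.599
t 19.9667 tcp [0.3711 0.1313 0.2093] w 0.599 F [ 0.6  1.6 -0.4] j6 37.0
shift [0.7571 1.517  0.0275] turn [-0.0005  0.0004 -0.0006] rows 12.2 0.0
```

View pics/s15.png

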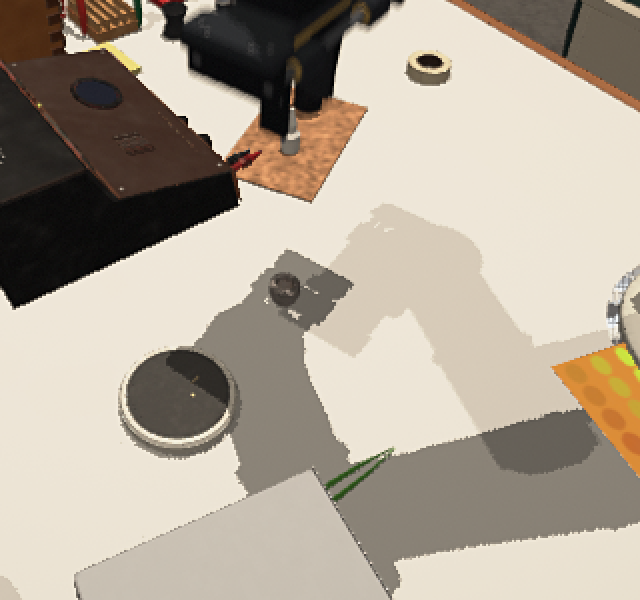

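```bash
python3 -m creep '[[0.6,0.05,0.1,0,0,0,0],[0.6,0.11,0.22,0,0,0,0],[0.6,0.17,0.34,0,0,0,0],[0.6,0.23,0.46,0,0,0,0],[0.6,0.29,0.58,0,0,0,0]]';python3 -m creep '[[0.6,0.06,0.12,0,0,0,0],[0.6,0.12,0.24,0,0,0,0],[0.6,0.18,0.36,0,0,0,0],[0.6,0.24,0.48,0,0,0,0],[0.6,0.3,0.6,0,0,0,0]]'; python3 plan.py .51 -.35 .2 80.6
```

```text
time_s: 20.43
tcp_pos: [0.4336, -0.0535, 0.2168]
ee_rot: [[0.987, -0.162, 0.016], [-0.162, -0.987, 0.011], [0.014, -0.013, -1.0]]
wrist_force: [0.7, 0.4, 0.2]
gripper_width: 0.597
time_s: 20.85
tcp_pos: [0.4932, -0.2479, 0.2152]
ee_rot: [[0.987, -0.163, 0.015], [-0.163, -0.987, 0.011], [0.013, -0.013, -1.0]]
wrist_force: [1.4, 1.4, 1.0]
gripper_width: 0.602
t 20.85 tcp [ 0.4932 -0.2479  0.2152] w 0.602 F [1.4 1.4 1. ] j6 91.0
shift [0.1099 0.3274 0.0479] turn [-0.0042 -0.0043  0.0002] rows 2.5 0.2
```

```bash
python3 -m creep '[[0.6,0.05,0.13,0,-0.004,-0.004,0],[0.6,0.09,0.26,0.02,-0.004,-0.004,0],[0.6,0.11,0.327,0.048,-0.004,-0.004,0],[0.6,0.11,0.327,0.048,-0.004,-0.004,0],[0.6,0.11,0.327,0.048,-0.004,-0.004,0]]'
python3 - <<'E'
from h import *
s=r.sense();im=r.capture('wrist');print(s['tcp_pos'])
c=np.array([.562,-.356]);a=np.radians(80.6);d=np.array([np.cos(a),np.sin(a)]);e=np.array([d[1],-d[0]])
for sx,sy in((1,1),(1,-1),(-1,-1),(-1,1)):
    p=proj('wrist',(*(c+sx*.039*e+sy*.068*d),.008),s);cv2.circle(im,tuple(int(q) for q in p),3,(0,255,0),1)
for X in((*c,.034),):
    p=proj('wrist',X,s);print(p);cv2.circle(im,tuple(int(q) for q in p),2,(0,0,255),-1)
cv2.imwrite("pics/w16.png",im)
E
python3 plan.py .562 -.3565 .08 80.6
```

```text
time_s: 21.27
tcp_pos: [0.5091, -0.3509, 0.198]
ee_rot: [[0.986, -0.165, -0.002], [-0.165, -0.986, 0.002], [-0.002, -0.002, -1.0]]
wrist_force: [1.0, -0.2, 0.9]
gripper_width: 0.598
[ 0.50908701 -0.35091033  0.1980316 ]
[314.67963142 161.03569773]
t 21.3167 tcp [ 0.5095 -0.3501  0.1991] w 0.6 F [ 0.1 -0.3  0.3] j6 100.0
shift [ 0.1766 -0.007   0.3968] turn [-0.0004  0.0002 -0.0001] rows 3.1 0.0
```

View pics/w16.png

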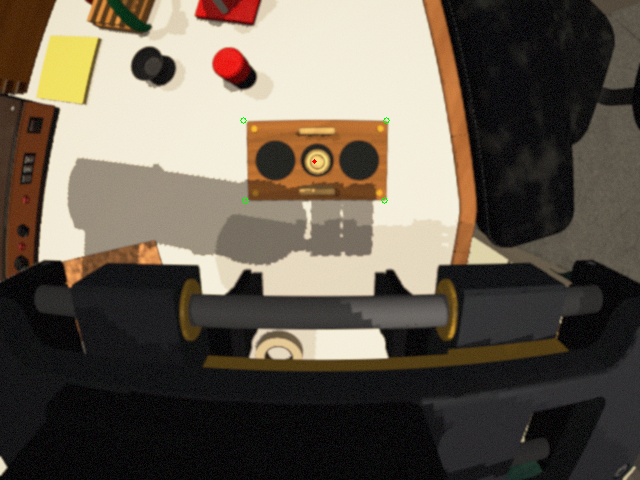

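```bash
python3 plan.py .562 -.358 .08 80.6;python3 -m creep '[[0.6,0.1,-0.002,0.02,0,0,0],[0.6,0.177,-0.002,0.12,0,0,0],[0.6,0.177,-0.002,0.25,0,0,0],[0.6,0.177,-0.002,0.37,0,0,0],[0.6,0.177,-0.002,0.397,0,0,0]]'; python3 -m creep '[[0.6,0,0,0,0,0,0]]';  python3 plan.py .562 -.358 .045 80.6
```

```text
t 21.3167 tcp [ 0.5095 -0.3501  0.1991] w 0.6 F [ 0.1 -0.3  0.3] j6 100.0
shift [ 0.1774 -0.0021  0.3968] turn [-0.0004  0.0002 -0.0001] rows 3.1 0.0
time_s: 21.73
tcp_pos: [0.5584, -0.3544, 0.0738]
ee_rot: [[0.987, -0.163, -0.011], [-0.163, -0.987, 0.007], [-0.012, -0.005, -1.0]]
wrist_force: [-0.8, 0.6, -1.3]
gripper_width: 0.6
time_s: 21.82
tcp_pos: [0.5577, -0.3531, 0.0725]
ee_rot: [[0.987, -0.161, -0.014], [-0.161, -0.987, 0.008], [-0.015, -0.005, -1.0]]
wrist_force: [0.4, 0.7, 0.6]
gripper_width: 0.599
t 21.8167 tcp [ 0.5577 -0.3531  0.0725] w 0.599 F [0.4 0.7 0.6] j6 99.0
shift [0.0181 0.0144 0.0915] turn [-0.0017  0.0048  0.0006] rows 0.7 0.1
```

```bash
python3 -m creep '[[0.6,0.018,0.0144,0.04,-0.002,0.005,0],[0.6,0.018,0.0144,0.085,-0.002,0.005,0],[0.6,0.018,0.0144,0.09,-0.002,0.005,0],[0.6,0.018,0.0144,0.09,-0.002,0.005,0]]'
python3 - <<'E'
from h import *
im=r.capture('wrist');cv2.imwrite("pics/w17.png",im)
E
python3 plan.py .562 -.358 .02 80.6
```

```text
time_s: 22.15
tcp_pos: [0.5627, -0.3579, 0.0473]
ee_rot: [[0.987, -0.16, 0.002], [-0.16, -0.987, -0.002], [0.002, 0.002, -1.0]]
wrist_force: [0.5, 0.2, -0.2]
gripper_width: 0.601
t 22.2 tcp [ 0.5631 -0.3582  0.0479] w 0.6 F [ 0.4 -0.5  0.1] j6 99.0
shift [-0.0042 -0.0002  0.0928] turn [ 0.0006 -0.0012  0.001 ] rows 0.7 0.0
```

View pics/w17.png

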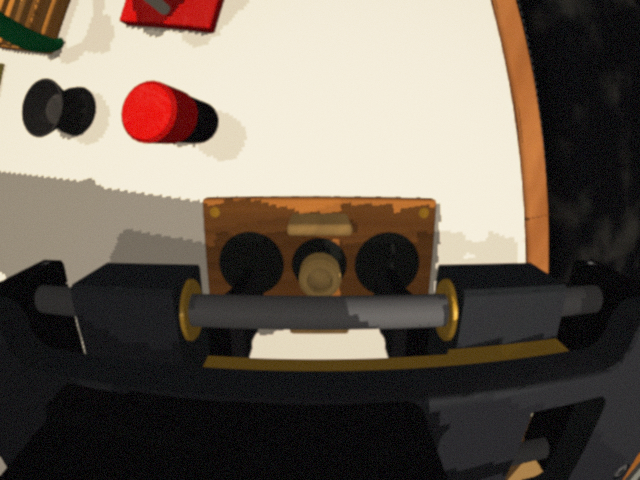

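Brass is at (320,275), centred between the jaws (318). Descend and close.

```bash
python3 -m creep '[[0.6,-0.003,0,0.04,0,-0.001,0],[0.6,-0.003,0,0.07,0,-0.001,0],[0.6,-0.003,0,0.085,0,-0.001,0],[0.6,-0.003,0,0.0925,0,-0.001,0],[0.6,-0.003,0,0.0925,0,-0.001,0]]';python3 -m creep '[[0.4,0,0,0,0,0,0],[0.2,0,0,0,0,0,0],[0.1,0,0,0,0,0,0],[0.1,0,0,0,0,0,0],[0.1,0,0,0,0,0,0]]';python3 -m creep '[[0.1,0,0,0,0,0,0],[0.1,0,0,0,0,0,0],[0.1,0,0,0,0,0,0]]'
```

```text
time_s: 22.62
tcp_pos: [0.5617, -0.3579, 0.0191]
ee_rot: [[0.987, -0.16, -0.002], [-0.16, -0.987, -0.001], [-0.001, 0.002, -1.0]]
wrist_force: [-0.1, -0.6, -0.2]
gripper_width: 0.599
time_s: 23.03
tcp_pos: [0.5619, -0.358, 0.0193]
ee_rot: [[0.987, -0.16, -0.001], [-0.16, -0.987, -0.002], [-0.001, 0.002, -1.0]]
wrist_force: [1.4, -0.0, -0.4]
gripper_width: 0.305
time_s: 23.28
tcp_pos: [0.5619, -0.358, 0.0194]
ee_rot: [[0.987, -0.16, -0.001], [-0.16, -0.987, -0.002], [-0.001, 0.002, -1.0]]
wrist_force: [0.6, -0.2, 0.7]
gripper_width: 0.24
```

```bash
python3 -m creep '[[0.1,0,0,-0.06,0,0,0],[0.1,0,0,-0.19,0,0,0],[0.1,0,0,-0.33,0,0,0],[0.1,0,0,-0.46,0,0,0],[0.1,0,0,-0.6,0,0,0]]'; python3 plan.py .395 .279 .2 80.6
```

```text
time_s: 23.7
tcp_pos: [0.5615, -0.3574, 0.2005]
ee_rot: [[0.987, -0.161, -0.002], [-0.161, -0.987, -0.001], [-0.002, 0.001, -1.0]]
wrist_force: [1.3, -1.0, -1.4]
gripper_width: 0.238
t 23.7 tcp [ 0.5615 -0.3574  0.2005] w 0.238 F [ 1.3 -1.  -1.4] j6 99.0
shift [-8.8830e-01 -2.0049e+00  8.0000e-04] turn [0.0004 0.0006 0.0009] rows 15.8 0.0
```

```bash
python3 -m creep '[[0.1,-0.05,-0.115,0,0,0,0],[0.1,-0.1,-0.235,0,0,0,0],[0.1,-0.157,-0.355,0,0,0,0],[0.1,-0.21,-0.475,0,0,0,0],[0.1,-0.263,-0.595,0,0,0,0]]';python3 -m creep '[[0.1,-0.053,-0.12,0,0,0,0],[0.1,-0.106,-0.24,0,0,0,0],[0.1,-0.159,-0.36,0,0,0,0],[0.1,-0.212,-0.48,0,0,0,0],[0.1,-0.266,-0.6,0,0,0,0]]'; python3 plan.py .397 .279 .2 80.6
```

```text
time_s: 24.12
tcp_pos: [0.5112, -0.1671, 0.2005]
ee_rot: [[0.987, -0.161, -0.002], [-0.161, -0.987, -0.001], [-0.002, 0.001, -1.0]]
wrist_force: [1.5, 0.8, 0.3]
gripper_width: 0.238
time_s: 24.53
tcp_pos: [0.4605, 0.025, 0.2006]
ee_rot: [[0.987, -0.161, -0.001], [-0.161, -0.987, -0.0], [-0.001, 0.001, -1.0]]
wrist_force: [0.5, -0.0, -0.7]
gripper_width: 0.239
t 24.5333 tcp [0.4605 0.025  0.2006] w 0.239 F [ 0.5 -0.  -0.7] j6 57.0
shift [-0.3454 -0.8014  0.002 ] turn [0.0002 0.0004 0.0006] rows 6.3 0.0
```

```bash
python3 -m creep '[[0.1,-0.053,-0.12,0,0,0,0],[0.1,-0.106,-0.24,0,0,0,0],[0.1,-0.159,-0.36,0,0,0,0],[0.1,-0.212,-0.48,0,0,0,0],[0.1,-0.266,-0.6,0,0,0,0]]';python3 -m creep '[[0.1,-0.053,-0.12,0,0,0,0],[0.1,-0.08,-0.17,0,0,0,0],[0.1,-0.08,-0.17,0,0,0,0]]'; python3 plan.py .3993 .2785 .1 80.6
```

```text
time_s: 24.95
tcp_pos: [0.4097, 0.2172, 0.201]
ee_rot: [[0.987, -0.161, -0.001], [-0.161, -0.987, 0.0], [-0.001, -0.0, -1.0]]
wrist_force: [0.4, 0.7, -1.0]
gripper_width: 0.241
time_s: 25.2
tcp_pos: [0.3934, 0.2748, 0.2011]
ee_rot: [[0.988, -0.156, -0.0], [-0.156, -0.988, 0.001], [-0.0, -0.001, -1.0]]
wrist_force: [-0.2, -0.8, 0.1]
gripper_width: 0.238
t 25.2 tcp [0.3934 0.2748 0.2011] w 0.238 F [-0.2 -0.8  0.1] j6 27.0
shift [ 0.0177 -0.015   0.3369] turn [-0.0004  0.0001  0.0022] rows 2.4 0.1
```

```bash
python3 -m creep '[[0.1,0.018,-0.013,0.1,0,0,0.002],[0.1,0.018,-0.013,0.22,0,0,0.002],[0.1,0.018,-0.013,0.34,0,0,0.002],[0.1,0.018,-0.013,0.42,0,0,0.002],[0.1,0.018,-0.013,0.44,0,0,0.002]]';python3 -m creep '[[0.1,0,0,0,0,0,0],[0.1,0,0,0,0,0,0]]'; python3 plan.py .3993 .2782 .0285 80.6;python3 - <<'E'
from h import *
s=r.sense();im=r.capture('wrist');cv2.imwrite("pics/w18.png",im);cv2.imwrite("pics/s18.png",r.capture('side')[290:440,220:420].repeat(4,0).repeat(4,1))
E
```

```text
time_s: 25.62
tcp_pos: [0.3972, 0.2747, 0.0652]
ee_rot: [[0.986, -0.164, -0.006], [-0.164, -0.986, -0.006], [-0.005, 0.007, -1.0]]
wrist_force: [0.7, -0.8, -0.3]
gripper_width: 0.238
time_s: 25.78
tcp_pos: [0.3974, 0.2744, 0.0655]
ee_rot: [[0.986, -0.165, -0.006], [-0.165, -0.986, -0.006], [-0.005, 0.007, -1.0]]
wrist_force: [0.2, -0.5, -0.4]
gripper_width: 0.239
t 25.7833 tcp [0.3974 0.2744 0.0655] w 0.239 F [ 0.2 -0.5 -0.4] j6 27.0
shift [ 0.0049 -0.0145  0.1234] turn [ 0.0023  0.0017 -0.0004] rows 0.9 0.1
```

View pics/w18.png

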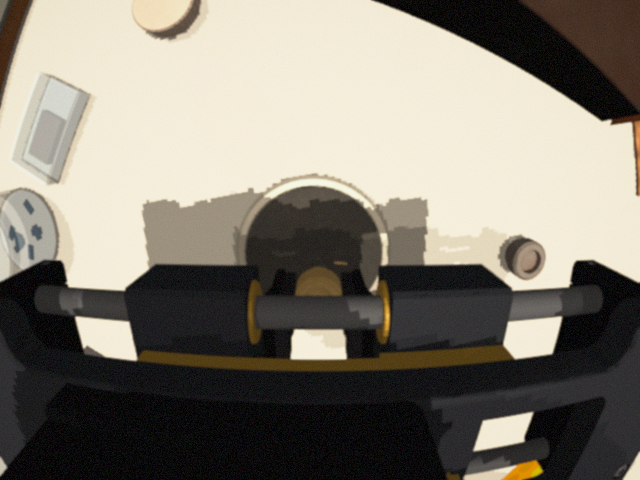

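```bash
python3 -m creep '[[0.1,0.005,-0.012,0.04,0.002,0.002,0],[0.1,0.005,-0.012,0.08,0.002,0.002,0],[0.1,0.005,-0.012,0.105,0.002,0.002,0],[0.1,0.005,-0.012,0.12,0.002,0.002,0],[0.1,0.005,-0.012,0.123,0.002,0.002,0]]';python3 -m creep '[[0.1,0,0,0,0,0,0],[0.1,0,0,0,0,0,0]]'; python3 plan.py .3993 .2782 .0275 80.6
```

```text
time_s: 26.3
tcp_pos: [0.4001, 0.2788, 0.03]
ee_rot: [[0.986, -0.164, 0.003], [-0.164, -0.986, 0.002], [0.003, -0.003, -1.0]]
wrist_force: [0.8, 0.7, -0.2]
gripper_width: 0.24
time_s: 26.47
tcp_pos: [0.4005, 0.2792, 0.0307]
ee_rot: [[0.986, -0.164, 0.004], [-0.164, -0.986, 0.003], [0.004, -0.004, -1.0]]
wrist_force: [-0.3, -0.1, -0.8]
gripper_width: 0.239
t 26.4667 tcp [0.4005 0.2792 0.0307] w 0.239 F [-0.3 -0.1 -0.8] j6 26.0
shift [-0.0036  0.0041  0.0105] turn [-0.0012 -0.0012 -0.0002] rows 0.1 0.0
```

```bash
python3 -m creep '[[0.1,-0.0036,0.003,0.005,-0.001,-0.001,0],[0.1,-0.0036,0.003,0.009,-0.001,-0.001,0],[0.1,-0.0036,0.003,0.0115,-0.001,-0.001,0],[0.1,-0.0036,0.003,0.0115,-0.001,-0.001,0]]'; python3 plan.py .3993 .2782 .0275 80.6
```

```text
time_s: 26.8
tcp_pos: [0.3995, 0.2787, 0.0277]
ee_rot: [[0.987, -0.164, 0.001], [-0.164, -0.987, 0.001], [0.001, -0.001, -1.0]]
wrist_force: [-1.2, -0.4, 3.5]
gripper_width: 0.24
t 26.8 tcp [0.3995 0.2787 0.0277] w 0.24 F [-1.2 -0.4  3.5] j6 26.0
shift [-0.0005  0.0019  0.0007] turn [-0.0004 -0.0003 -0.0001] rows 0.0 0.0
```

Contact (3.5 N). Release.

```bash
python3 -m creep '[[0.4,0,0,0,0,0,0],[0.6,0,0,0,0,0,0],[0.6,0,0,0,0,0,0],[0.6,0,0,0,0,0,0],[0.6,0,0,0,0,0,0]]'; python3 -m creep '[[0.6,0,0,-0.08,0,0,0],[0.6,0,0,-0.2,0,0,0],[0.6,0,0,-0.3,0,0,0],[0.6,0,0,-0.3,0,0,0]]'; python3 plan.py .3713 .132 .12 80.6;python3 - <<'E'
from h import *
cv2.imwrite("pics/s19.png",r.capture('side')[180:480,220:540].repeat(2,0).repeat(2,1))
E
```

```text
time_s: 27.22
tcp_pos: [0.3995, 0.2787, 0.0276]
ee_rot: [[0.987, -0.164, 0.001], [-0.164, -0.987, 0.001], [0.001, -0.001, -1.0]]
wrist_force: [0.1, 1.0, -0.3]
gripper_width: 0.526
time_s: 27.55
tcp_pos: [0.4024, 0.2818, 0.1235]
ee_rot: [[0.987, -0.162, 0.01], [-0.162, -0.987, 0.01], [0.008, -0.011, -1.0]]
wrist_force: [0.2, -0.2, 1.2]
gripper_width: 0.602
t 27.55 tcp [0.4024 0.2818 0.1235] w 0.602 F [ 0.2 -0.2  1.2] j6 26.0
shift [-0.0216  0.5096  0.0057] turn [-0.0036 -0.0026  0.0004] rows 3.7 0.1
```

View pics/s19.png

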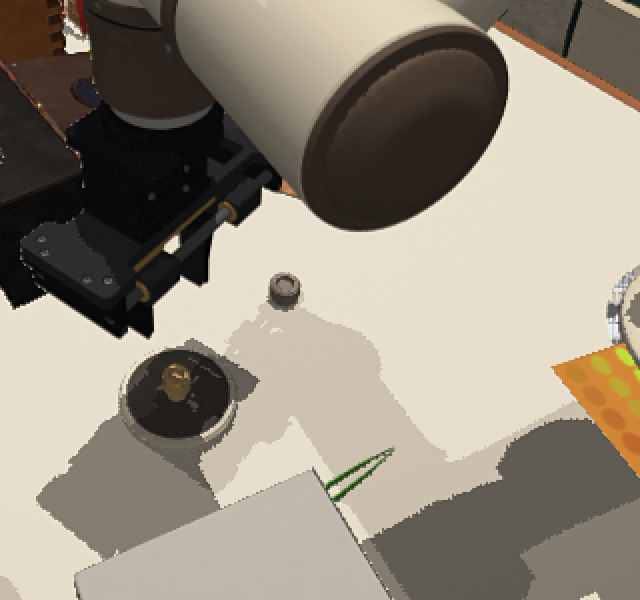

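```bash
python3 -m creep '[[0.6,-0.004,0.12,0,0,0,0],[0.6,-0.01,0.25,0,0,0,0],[0.6,-0.016,0.37,0,0,0,0],[0.6,-0.021,0.47,0,0,0,0],[0.6,-0.021,0.509,0,0,0,0]]'; python3 -m creep '[[0.6,0,0,0,0,0,0]]';python3 plan.py .3713 .132 .06 80.6
```

```text
time_s: 28.02
tcp_pos: [0.3669, 0.1269, 0.1182]
ee_rot: [[0.986, -0.166, 0.002], [-0.166, -0.986, 0.005], [0.001, -0.005, -1.0]]
wrist_force: [-0.3, 0.2, -0.1]
gripper_width: 0.599
time_s: 28.1
tcp_pos: [0.3659, 0.1249, 0.1176]
ee_rot: [[0.986, -0.168, 0.001], [-0.168, -0.986, 0.004], [0.0, -0.004, -1.0]]
wrist_force: [0.9, -0.3, 0.5]
gripper_width: 0.602
t 28.1 tcp [0.3659 0.1249 0.1176] w 0.602 F [ 0.9 -0.3  0.5] j6 37.0
shift [ 0.0138 -0.0256  0.1923] turn [-0.0012 -0.0001 -0.0016] rows 1.4 0.1
```

```bash
python3 -m creep '[[0.6,0.014,-0.026,0.08,-0.001,0,-0.001],[0.6,0.014,-0.026,0.17,-0.001,0,-0.001],[0.6,0.014,-0.026,0.19,-0.001,0,-0.001],[0.6,0.014,-0.026,0.19,-0.001,0,-0.001]]';python3 plan.py .3713 .132 .0105 80.6;python3 - <<'E'
from h import *
cv2.imwrite("pics/w20.png",r.capture('wrist'))
E
```

```text
time_s: 28.43
tcp_pos: [0.3704, 0.1316, 0.0589]
ee_rot: [[0.986, -0.165, -0.004], [-0.165, -0.986, -0.003], [-0.003, 0.004, -1.0]]
wrist_force: [0.3, 1.0, 0.3]
gripper_width: 0.601
t 28.4333 tcp [0.3704 0.1316 0.0589] w 0.601 F [0.3 1.  0.3] j6 37.0
shift [ 0.0033 -0.0023  0.1612] turn [ 0.0012  0.0011 -0.0004] rows 1.2 0.0
```

View pics/w20.png

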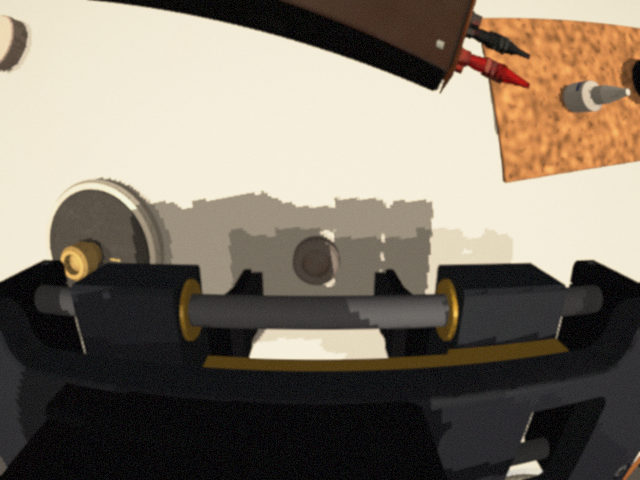

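Steel die at (317,258), centred between the jaws.

```bash
python3 -m creep '[[0.6,0.003,-0.002,0.06,0.001,0.001,0],[0.6,0.003,-0.002,0.12,0.001,0.001,0],[0.6,0.003,-0.002,0.145,0.001,0.001,0],[0.6,0.003,-0.002,0.16,0.001,0.001,0],[0.6,0.003,-0.002,0.16,0.001,0.001,0]]';python3 -m creep '[[0.4,0,0,0,0,0,0],[0.2,0,0,0,0,0,0],[0.1,0,0,0,0,0,0],[0.1,0,0,0,0,0,0],[0.1,0,0,0,0,0,0]]';python3 -m creep '[[0.1,0,0,0,0,0,0],[0.1,0,0,0,0,0,0]]'
```

```text
time_s: 28.9
tcp_pos: [0.3725, 0.133, 0.0121]
ee_rot: [[0.987, -0.164, 0.002], [-0.164, -0.987, 0.001], [0.002, -0.001, -1.0]]
wrist_force: [-0.1, 0.0, 0.7]
gripper_width: 0.599
time_s: 29.32
tcp_pos: [0.3726, 0.1331, 0.0125]
ee_rot: [[0.987, -0.164, 0.003], [-0.164, -0.987, 0.001], [0.002, -0.002, -1.0]]
wrist_force: [-0.1, -1.0, 2.5]
gripper_width: 0.305
time_s: 29.48
tcp_pos: [0.3726, 0.1331, 0.0127]
ee_rot: [[0.986, -0.164, 0.003], [-0.164, -0.986, 0.002], [0.003, -0.002, -1.0]]
wrist_force: [0.6, 0.1, -1.3]
gripper_width: 0.297
```

```bash
python3 -m creep '[[0.1,0,0,-0.06,0,0,0],[0.1,0,0,-0.19,0,0,0],[0.1,0,0,-0.33,0,0,0],[0.1,0,0,-0.46,0,0,0],[0.1,0,0,-0.62,0,0,0]]'; python3 plan.py .5625 -.358 .2 80.6
```

```text
time_s: 29.9
tcp_pos: [0.3711, 0.1321, 0.1939]
ee_rot: [[0.986, -0.164, 0.002], [-0.164, -0.986, 0.001], [0.002, -0.001, -1.0]]
wrist_force: [1.1, 0.7, -1.5]
gripper_width: 0.299
t 29.9 tcp [0.3711 0.1321 0.1939] w 0.299 F [ 1.1  0.7 -1.5] j6 37.0
shift [ 0.8973  1.5069 -0.0211] turn [-0.0005 -0.0005 -0.0002] rows 12.6 0.0
```

```bash
python3 -m creep '[[0.1,0.065,0.105,-0.02,0,0,0],[0.1,0.13,0.22,-0.02,0,0,0],[0.1,0.2,0.336,-0.02,0,0,0],[0.1,0.27,0.453,-0.02,0,0,0],[0.1,0.34,0.57,-0.02,0,0,0]]';python3 -m creep '[[0.1,0.07,0.115,0,0,0,0],[0.1,0.14,0.235,0,0,0,0],[0.1,0.21,0.352,0,0,0,0],[0.1,0.28,0.47,0,0,0,0],[0.1,0.34,0.57,0,0,0,0]]'; python3 plan.py .5625 -.358 .15 80.6
```

```text
time_s: 30.32
tcp_pos: [0.4436, -0.055, 0.1999]
ee_rot: [[0.987, -0.163, 0.002], [-0.163, -0.987, 0.002], [0.002, -0.002, -1.0]]
wrist_force: [1.9, 1.4, -1.8]
gripper_width: 0.303
time_s: 30.73
tcp_pos: [0.5164, -0.243, 0.199]
ee_rot: [[0.986, -0.165, 0.001], [-0.165, -0.986, 0.002], [0.001, -0.002, -1.0]]
wrist_force: [1.1, 1.0, -1.2]
gripper_width: 0.295
t 30.7333 tcp [ 0.5164 -0.243   0.199 ] w 0.295 F [ 1.1  1.  -1.2] j6 90.0
shift [0.2147 0.3531 0.1628] turn [-0.0007 -0.0003 -0.0005] rows 3.2 0.0
```

```bash
python3 -m creep '[[0.1,0.065,0.11,0.02,0,0,0],[0.1,0.135,0.23,0.06,0,0,0],[0.1,0.2,0.33,0.12,0,0,0],[0.1,0.215,0.353,0.163,0,0,0],[0.1,0.215,0.353,0.163,0,0,0]]';python3 -m creep '[[0.1,0,0,0,0,0,0],[0.1,0,0,0,0,0,0]]'; python3 plan.py .5625 -.358 .06 80.6
```

```text
time_s: 31.15
tcp_pos: [0.5604, -0.3591, 0.144]
ee_rot: [[0.986, -0.169, -0.007], [-0.169, -0.986, 0.006], [-0.008, -0.005, -1.0]]
wrist_force: [-0.1, 0.0, -1.5]
gripper_width: 0.299
time_s: 31.32
tcp_pos: [0.5595, -0.3581, 0.1431]
ee_rot: [[0.986, -0.169, -0.009], [-0.169, -0.986, 0.008], [-0.011, -0.006, -1.0]]
wrist_force: [-0.2, -0.1, -1.0]
gripper_width: 0.296
t 31.3167 tcp [ 0.5595 -0.3581  0.1431] w 0.296 F [-0.2 -0.1 -1. ] j6 99.0
shift [ 0.0126 -0.0004  0.277 ] turn [-0.0019  0.0034 -0.0018] rows 2.0 0.1
```

```bash
python3 -m creep '[[0.1,0.01,0,0.08,-0.002,0.003,-0.002],[0.1,0.01,0,0.18,-0.002,0.003,-0.002],[0.1,0.01,0,0.26,-0.002,0.003,-0.002],[0.1,0.01,0,0.277,-0.002,0.003,-0.002],[0.1,0.01,0,0.277,-0.002,0.003,-0.002]]';python3 -m creep '[[0.1,0,0,0,0,0,0],[0.1,0,0,0,0,0,0]]'; python3 plan.py .5625 -.358 .0225 80.6
python3 - <<'E'
from h import *
cv2.imwrite("pics/w21.png",r.capture('wrist'))
E
```

```text
time_s: 31.73
tcp_pos: [0.561, -0.3566, 0.0594]
ee_rot: [[0.987, -0.161, -0.004], [-0.161, -0.987, 0.001], [-0.004, -0.0, -1.0]]
wrist_force: [0.9, -0.3, -0.8]
gripper_width: 0.295
time_s: 31.9
tcp_pos: [0.5625, -0.3566, 0.0621]
ee_rot: [[0.987, -0.16, -0.0], [-0.16, -0.987, -0.001], [0.0, 0.001, -1.0]]
wrist_force: [0.6, -0.5, -1.5]
gripper_width: 0.294
t 31.9 tcp [ 0.5625 -0.3566  0.0621] w 0.294 F [ 0.6 -0.5 -1.5] j6 99.0
shift [0.0008 0.0046 0.132 ] turn [ 0.0003 -0.0001  0.0012] rows 1.0 0.0
```

View pics/w21.png

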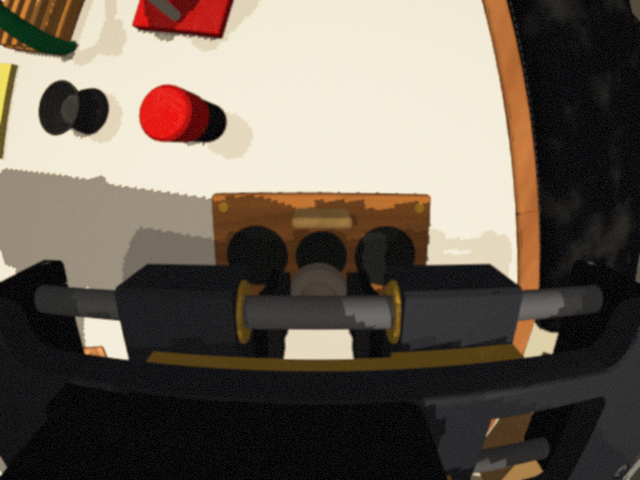

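```bash
python3 -m creep '[[0.1,0,0.0046,0.05,0,0,0],[0.1,0,0.0046,0.09,0,0,0],[0.1,0,0.0046,0.115,0,0,0],[0.1,0,0.0046,0.128,0,0,0],[0.1,0,0.0046,0.132,0,0,0]]';python3 -m creep '[[0.1,0,0,0,0,0,0],[0.1,0,0,0,0,0,0]]'; python3 plan.py .5625 -.358 .0207 80.6
```

```text
time_s: 32.37
tcp_pos: [0.5616, -0.3579, 0.0214]
ee_rot: [[0.987, -0.16, -0.002], [-0.16, -0.987, -0.0], [-0.002, 0.001, -1.0]]
wrist_force: [0.6, 0.3, -0.3]
gripper_width: 0.299
time_s: 32.53
tcp_pos: [0.5617, -0.358, 0.0215]
ee_rot: [[0.987, -0.16, -0.002], [-0.16, -0.987, -0.001], [-0.001, 0.001, -1.0]]
wrist_force: [0.4, 0.5, -1.9]
gripper_width: 0.296
t 32.5333 tcp [ 0.5617 -0.358   0.0215] w 0.296 F [ 0.4  0.5 -1.9] j6 99.0
shift [ 0.0025 -0.0005  0.0026] turn [0.0002 0.0005 0.001 ] rows 0.0 0.0
```

```bash
python3 -m creep '[[0.1,0.001,0,0.003,0,0,0],[0.1,0.001,0,0.003,0,0,0]]';python3 -m creep '[[0.4,0,0,0,0,0,0],[0.5,0,0,0,0,0,0],[0.5,0,0,0,0,0,0],[0.5,0,0,0,0,0,0]]'; python3 -m creep '[[0.5,0,0,-0.08,0,0,0],[0.5,0,0,-0.2,0,0,0],[0.5,0,0,-0.33,0,0,0],[0.5,0,0,-0.45,0,0,0],[0.5,0,0,-0.58,0,0,0]]'; python3 plan.py .4508 -.0605 .19 -9.4
```

```text
time_s: 32.7
tcp_pos: [0.5623, -0.3582, 0.0209]
ee_rot: [[0.987, -0.16, -0.001], [-0.16, -0.987, -0.001], [-0.001, 0.001, -1.0]]
wrist_force: [-0.0, -0.4, -1.0]
gripper_width: 0.297
time_s: 33.03
tcp_pos: [0.5625, -0.3583, 0.0213]
ee_rot: [[0.987, -0.16, -0.0], [-0.16, -0.987, -0.001], [-0.0, 0.001, -1.0]]
wrist_force: [0.2, -0.6, 0.4]
gripper_width: 0.477
time_s: 33.45
tcp_pos: [0.5621, -0.3579, 0.1969]
ee_rot: [[0.987, -0.16, -0.001], [-0.16, -0.987, -0.001], [-0.001, 0.001, -1.0]]
wrist_force: [0.8, -1.1, 0.4]
gripper_width: 0.502
t 33.45 tcp [ 0.5621 -0.3579  0.1969] w 0.502 F [ 0.8 -1.1  0.4] j6 99.0
shift [-0.5248 -0.9193  0.0225] turn [ 0.000e+00  4.000e-04 -4.989e-01] rows 7.6 12.5
```

Run:
```python
from h import *
a=r.capture('side')[120:220,300:450].repeat(5,0).repeat(5,1);cv2.imwrite("pics/s22.png",a)
cv2.imwrite("pics/w22.png",r.capture('wrist'))
```

```text
(no output)
```

View pics/s22.png

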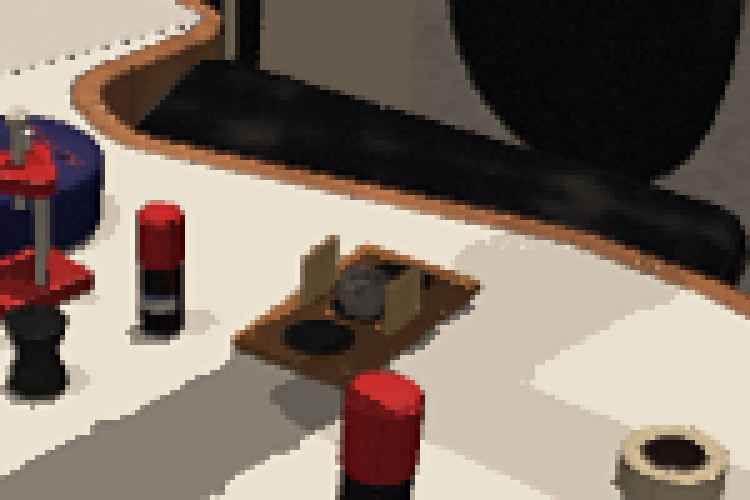

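View pics/w22.png

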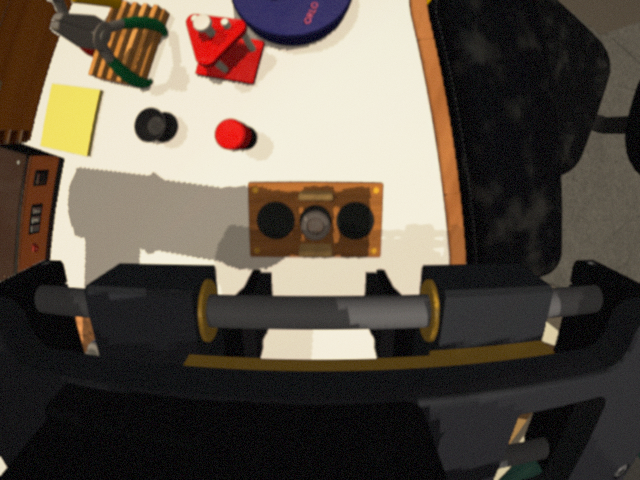

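```bash
python3 -m creep '[[0.5,-0.05,-0.08,0,0,0,0.039],[0.5,-0.1,-0.17,0,0,0,0.078],[0.5,-0.15,-0.26,0,0,0,0.117],[0.5,-0.2,-0.35,0,0,0,0.156],[0.5,-0.24,-0.42,0,0,0,0.195]]'; python3 plan.py .4508 -.0605 .19 -9.4
```

```text
time_s: 33.97
tcp_pos: [0.5142, -0.2229, 0.2028]
ee_rot: [[0.712, -0.702, 0.015], [-0.702, -0.712, -0.009], [0.017, -0.004, -1.0]]
wrist_force: [0.1, 0.0, 0.9]
gripper_width: 0.5
t 33.9667 tcp [ 0.5142 -0.2229  0.2028] w 0.5 F [0.1 0.  0.9] j6 52.0
shift [-0.531  -0.2371  0.0346] turn [-0.0037 -0.0043  0.3046] rows 4.2 7.7
```

```bash
python3 -m creep '[[0.5,-0.11,-0.05,0,0,0,0.039],[0.5,-0.23,-0.1,0,0,0,0.078],[0.5,-0.35,-0.155,0,0,0,0.117],[0.5,-0.47,-0.21,0,0,0,0.156],[0.5,-0.531,-0.237,0,0,0,0.195]]';python3 plan.py .4508 -.0605 .19 -9.4
```

```text
time_s: 34.38
tcp_pos: [0.4504, -0.0607, 0.2006]
ee_rot: [[0.227, -0.974, 0.016], [-0.974, -0.227, -0.009], [0.012, -0.013, -1.0]]
wrist_force: [0.7, 0.8, 0.3]
gripper_width: 0.503
t 34.3833 tcp [ 0.4504 -0.0607  0.2006] w 0.503 F [0.7 0.8 0.3] j6 -1.0
shift [-0.0007 -0.0009  0.0354] turn [-0.005  -0.0029  0.1251] rows 0.3 3.1
```

```bash
python3 -m creep '[[0.5,0,0,0.03,-0.005,-0.003,0.039],[0.5,0,0,0.06,-0.005,-0.003,0.078],[0.5,0,0,0.1,-0.005,-0.003,0.117],[0.5,0,0,0.14,-0.005,-0.003,0.125],[0.5,0,0,0.14,-0.005,-0.003,0.125]]';python3 plan.py .4508 -.0605 .1 -9.4
```

```text
time_s: 34.8
tcp_pos: [0.4494, -0.061, 0.1567]
ee_rot: [[-0.164, -0.987, -0.004], [-0.987, 0.164, 0.0], [0.001, 0.004, -1.0]]
wrist_force: [-1.1, 0.2, 0.1]
gripper_width: 0.499
t 34.8 tcp [ 0.4494 -0.061   0.1567] w 0.499 F [-1.1  0.2  0.1] j6 -22.0
shift [-0.0026 -0.0052  0.1891] turn [ 0.0014 -0.0002 -0.0001] rows 1.4 0.0
```

```bash
python3 -m creep '[[0.5,-0.002,-0.005,0.08,0.001,0,0],[0.5,-0.002,-0.005,0.18,0.001,0,0],[0.5,-0.002,-0.005,0.23,0.001,0,0],[0.5,-0.002,-0.005,0.23,0.001,0,0]]';python3 plan.py .4508 -.0605 .0155 -9.4
python3 - <<'E'
from h import *
cv2.imwrite("pics/w23.png",r.capture('wrist'))
E
```

```text
time_s: 35.13
tcp_pos: [0.4484, -0.0611, 0.0853]
ee_rot: [[-0.163, -0.987, -0.008], [-0.987, 0.163, -0.001], [0.002, 0.007, -1.0]]
wrist_force: [-1.2, 0.0, -0.2]
gripper_width: 0.497
t 35.1333 tcp [ 0.4484 -0.0611  0.0853] w 0.497 F [-1.2  0.  -0.2] j6 -22.0
shift [-0.0038 -0.0093  0.2327] turn [ 0.0023 -0.0008 -0.    ] rows 1.7 0.1
```

View pics/w23.png

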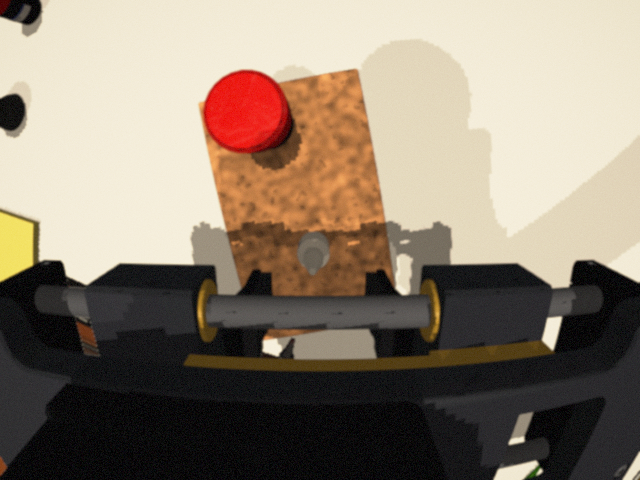

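```bash
python3 -m creep '[[0.5,-0.004,-0.009,0.08,0.002,-0.001,0],[0.5,-0.004,-0.009,0.16,0.002,-0.001,0],[0.5,-0.004,-0.009,0.21,0.002,-0.001,0],[0.5,-0.004,-0.009,0.232,0.002,-0.001,0],[0.5,-0.004,-0.009,0.232,0.002,-0.001,0]]';python3 -m creep '[[0.5,0,0,0,0,0,0]]'; python3 plan.py .4508 -.0605 .0153 -9.4
```

```text
time_s: 35.6
tcp_pos: [0.4531, -0.0603, 0.0176]
ee_rot: [[-0.162, -0.987, 0.003], [-0.987, 0.162, 0.001], [-0.001, -0.002, -1.0]]
wrist_force: [-0.9, -0.5, 0.4]
gripper_width: 0.499
time_s: 35.68
tcp_pos: [0.4543, -0.0602, 0.0188]
ee_rot: [[-0.161, -0.987, 0.005], [-0.987, 0.161, 0.001], [-0.001, -0.005, -1.0]]
wrist_force: [-0.6, -0.2, -0.3]
gripper_width: 0.499
t 35.6833 tcp [ 0.4543 -0.0602  0.0188] w 0.499 F [-0.6 -0.2 -0.3] j6 -22.0
shift [0.0029 0.0115 0.0117] turn [-0.0015  0.0005  0.0006] rows 0.1 0.0
```

```bash
python3 -m creep '[[0.5,0.002,0.0115,0.01,-0.0015,0,0],[0.5,0.002,0.0115,0.011,-0.0015,0,0],[0.5,0.002,0.0115,0.011,-0.0015,0,0]]';python3 -m creep '[[0.3,0,0,0,0,0,0],[0.1,0,0,0,0,0,0],[0.1,0,0,0,0,0,0],[0.1,0,0,0,0,0,0],[0.1,0,0,0,0,0,0]]';python3 -m creep '[[0.1,0,0,0,0,0,0],[0.1,0,0,0,0,0,0]]'
```

```text
time_s: 35.93
tcp_pos: [0.4513, -0.0601, 0.0164]
ee_rot: [[-0.161, -0.987, 0.002], [-0.987, 0.161, 0.002], [-0.002, -0.002, -1.0]]
wrist_force: [-0.3, -0.2, 1.1]
gripper_width: 0.499
time_s: 36.35
tcp_pos: [0.4513, -0.0601, 0.0164]
ee_rot: [[-0.161, -0.987, 0.002], [-0.987, 0.161, 0.002], [-0.002, -0.001, -1.0]]
wrist_force: [-0.0, -0.4, 0.9]
gripper_width: 0.21
time_s: 36.52
tcp_pos: [0.4513, -0.0601, 0.0164]
ee_rot: [[-0.161, -0.987, 0.002], [-0.987, 0.161, 0.002], [-0.002, -0.001, -1.0]]
wrist_force: [0.2, -0.4, 1.2]
gripper_width: 0.215
```

```bash
python3 -m creep '[[0.1,0,0,-0.06,0,0,0],[0.1,0,0,-0.19,0,0,0],[0.1,0,0,-0.33,0,0,0],[0.1,0,0,-0.46,0,0,0],[0.1,0,0,-0.55,0,0,0]]'; python3 plan.py .556 -.3956 .18 -9.4
```

```text
time_s: 36.93
tcp_pos: [0.452, -0.0604, 0.1851]
ee_rot: [[-0.161, -0.987, 0.007], [-0.987, 0.161, 0.002], [-0.003, -0.006, -1.0]]
wrist_force: [-0.5, -0.3, -0.9]
gripper_width: 0.217
t 36.9333 tcp [ 0.452  -0.0604  0.1851] w 0.217 F [-0.5 -0.3 -0.9] j6 -22.0
shift [ 1.0472 -0.5215  0.017 ] turn [-0.002   0.001   0.0009] rows 8.4 0.1
```

```bash
python3 -m creep '[[0.1,0.1,-0.05,0,0,0,0],[0.1,0.22,-0.11,0,0,0,0],[0.1,0.34,-0.17,0,0,0,0],[0.1,0.46,-0.23,0,0,0,0],[0.1,0.58,-0.29,0,0,0,0]]'; python3 plan.py .556 -.3956 .18 -9.4
```

```text
time_s: 37.35
tcp_pos: [0.5099, -0.2478, 0.1849]
ee_rot: [[-0.16, -0.987, 0.006], [-0.987, 0.16, 0.003], [-0.003, -0.006, -1.0]]
wrist_force: [1.2, 1.5, 0.3]
gripper_width: 0.209
t 37.35 tcp [ 0.5099 -0.2478  0.1849] w 0.209 F [1.2 1.5 0.3] j6 1.0
shift [ 0.4618 -0.2306  0.016 ] turn [-0.0018  0.0011  0.0009] rows 3.7 0.1
```

```bash
python3 -m creep '[[0.1,0.12,-0.06,0,0,0,0],[0.1,0.24,-0.12,0,0,0,0],[0.1,0.36,-0.18,0.02,0,0,0],[0.1,0.462,-0.23,0.05,-0.002,0.001,0.001],[0.1,0.462,-0.23,0.05,-0.002,0.001,0.001]]'; python3 -m creep '[[0.1,0,0,0,0,0,0]]';python3 plan.py .556 -.3956 .08 -9.4
```

```text
time_s: 37.77
tcp_pos: [0.5555, -0.4003, 0.1649]
ee_rot: [[-0.169, -0.986, -0.005], [-0.986, 0.169, 0.002], [-0.001, 0.005, -1.0]]
wrist_force: [0.6, -0.0, -1.7]
gripper_width: 0.211
time_s: 37.85
tcp_pos: [0.555, -0.4013, 0.163]
ee_rot: [[-0.171, -0.985, -0.007], [-0.985, 0.171, 0.003], [-0.002, 0.008, -1.0]]
wrist_force: [-0.7, 0.8, 0.7]
gripper_width: 0.209
t 37.85 tcp [ 0.555  -0.4013  0.163 ] w 0.209 F [-0.7  0.8  0.7] j6 13.0
shift [-0.0188 -0.0023  0.2768] turn [ 0.0025  0.0006 -0.0025] rows 2.0 0.1
```

```bash
python3 -m creep '[[0.1,-0.019,-0.002,0.08,0.0025,0,-0.0025],[0.1,-0.019,-0.002,0.19,0.0025,0,-0.0025],[0.1,-0.019,-0.002,0.26,0.0025,0,-0.0025],[0.1,-0.019,-0.002,0.3,0.0025,0,-0.0025],[0.1,-0.019,-0.002,0.3,0.0025,0,-0.0025]]'; python3 -m creep '[[0.1,0,0,0,0,0,0],[0.1,0,0,0,0,0,0]]';python3 plan.py .556 -.3956 .0225 -9.4
```

```text
time_s: 38.27
tcp_pos: [0.5539, -0.3936, 0.0699]
ee_rot: [[-0.163, -0.987, -0.006], [-0.987, 0.163, 0.005], [-0.004, 0.006, -1.0]]
wrist_force: [-0.8, 0.3, 0.0]
gripper_width: 0.213
time_s: 38.43
tcp_pos: [0.5547, -0.3935, 0.0713]
ee_rot: [[-0.162, -0.987, -0.004], [-0.987, 0.162, 0.004], [-0.003, 0.004, -1.0]]
wrist_force: [-0.6, 0.3, -1.5]
gripper_width: 0.204
t 38.4333 tcp [ 0.5547 -0.3935  0.0713] w 0.204 F [-0.6  0.3 -1.5] j6 13.0
shift [ 0.0066 -0.0062  0.1627] turn [0.0014 0.0011 0.0004] rows 1.2 0.0
```

```bash
python3 -m creep '[[0.1,0.0066,-0.005,0.06,0.001,0.001,0],[0.1,0.0066,-0.005,0.11,0.001,0.001,0],[0.1,0.0066,-0.005,0.14,0.001,0.001,0],[0.1,0.0066,-0.005,0.158,0.001,0.001,0],[0.1,0.0066,-0.005,0.162,0.001,0.001,0]]'; python3 -m creep '[[0.1,0,0,0,0,0,0],[0.1,0,0,0,0,0,0]]';python3 plan.py .556 -.3956 .0205 -9.4;python3 - <<'E'
from h import *
a=r.capture('side')[120:220,300:450].repeat(5,0).repeat(5,1);cv2.imwrite("pics/s24.png",a)
cv2.imwrite("pics/c24.png",r.capture('scene')[230:380,400:550].repeat(4,0).repeat(4,1))
E
```

```text
time_s: 38.85
tcp_pos: [0.5556, -0.3955, 0.0226]
ee_rot: [[-0.162, -0.987, -0.001], [-0.987, 0.162, 0.0], [-0.0, 0.001, -1.0]]
wrist_force: [0.4, 0.1, -1.0]
gripper_width: 0.216
time_s: 39.02
tcp_pos: [0.5563, -0.3959, 0.0237]
ee_rot: [[-0.162, -0.987, 0.0], [-0.987, 0.162, -0.001], [0.001, -0.0, -1.0]]
wrist_force: [-0.7, -1.6, -0.5]
gripper_width: 0.215
t 39.0167 tcp [ 0.5563 -0.3959  0.0237] w 0.215 F [-0.7 -1.6 -0.5] j6 13.0
shift [-0.0008  0.0012  0.0106] turn [-0.0001 -0.0002  0.0006] rows 0.1 0.0
```

View pics/s24.png

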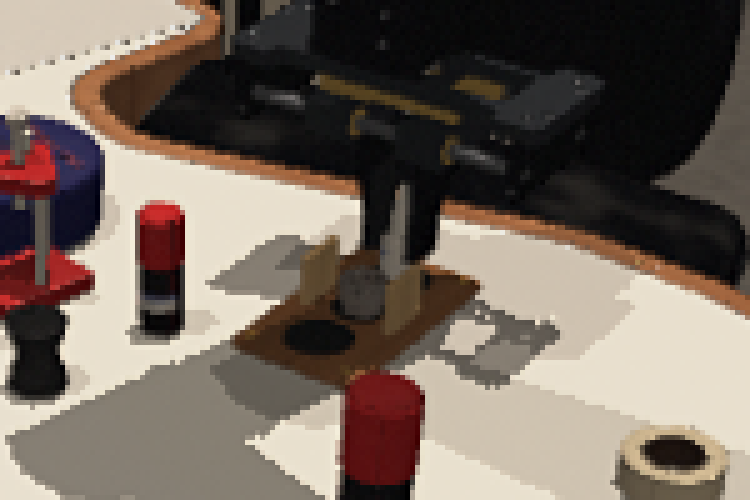

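View pics/c24.png

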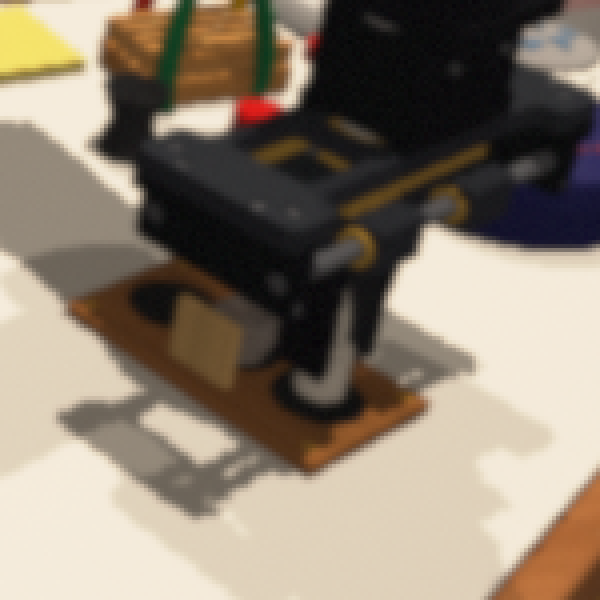

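Upright over its spot, about 2–3 mm up. Lower to contact.

```bash
python3 -m creep '[[0.1,0,0,0.004,0,0,0],[0.1,0,0,0.008,0,0,0],[0.1,0,0,0.011,0,0,0],[0.1,0,0,0.011,0,0,0]]'
```

```text
time_s: 39.45
tcp_pos: [0.5564, -0.3959, 0.0205]
ee_rot: [[-0.162, -0.987, 0.0], [-0.987, 0.162, -0.001], [0.001, -0.0, -1.0]]
wrist_force: [-0.3, 0.6, 0.5]
gripper_width: 0.211
```

```bash
python3 -m creep '[[0.1,0,0,0.002,0,0,0],[0.1,0,0,0.002,0,0,0]]';python3 -m creep '[[0.3,0,0,0,0,0,0],[0.45,0,0,0,0,0,0],[0.45,0,0,0,0,0,0],[0.45,0,0,0,0,0,0]]'; python3 -m creep '[[0.45,0,0,-0.06,0,0,0],[0.45,0,0,-0.19,0,0,0],[0.5,0,0,-0.33,0,0,0],[0.6,0,0,-0.46,0,0,0],[0.7,0,0,-0.58,0,0,0]]'; python3 plan.py .4669 -.1407 .19 -9.4;python3 - <<'E'
from h import *
a=r.capture('side')[120:270,300:450].repeat(4,0).repeat(4,1);cv2.imwrite("pics/s25.png",a)
E
```

```text
time_s: 39.62
tcp_pos: [0.5564, -0.3959, 0.0204]
ee_rot: [[-0.161, -0.987, 0.0], [-0.987, 0.161, -0.001], [0.001, -0.001, -1.0]]
wrist_force: [-1.4, 0.3, 2.7]
gripper_width: 0.217
time_s: 39.95
tcp_pos: [0.5564, -0.396, 0.0202]
ee_rot: [[-0.161, -0.987, 0.0], [-0.987, 0.161, -0.001], [0.001, -0.0, -1.0]]
wrist_force: [0.5, 0.4, 0.6]
gripper_width: 0.412
time_s: 40.37
tcp_pos: [0.5564, -0.396, 0.1968]
ee_rot: [[-0.161, -0.987, 0.002], [-0.987, 0.161, -0.002], [0.001, -0.002, -1.0]]
wrist_force: [1.6, -1.0, 0.3]
gripper_width: 0.573
t 40.3667 tcp [ 0.5564 -0.396   0.1968] w 0.573 F [ 1.6 -1.   0.3] j6 13.0
shift [-0.7917  0.4318  0.0209] turn [-0.0006 -0.0004  0.0007] rows 6.5 0.0
```

View pics/s25.png

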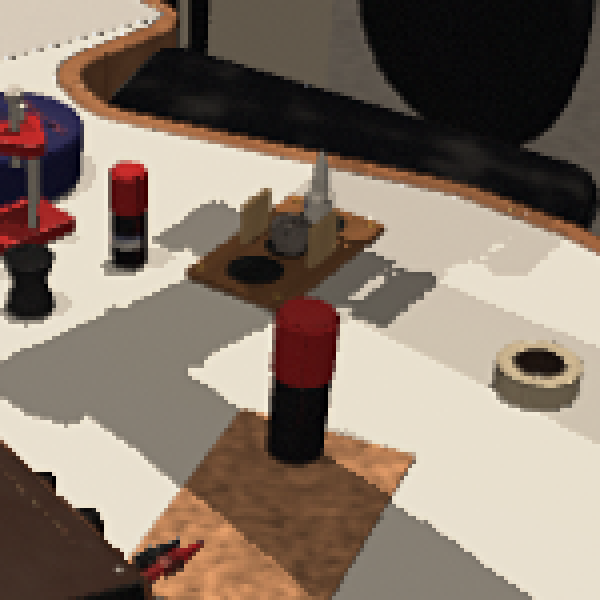

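White bottle stands on its spot. Now red: TCP (0.4669, −0.1407, 0.0799).

```bash
python3 -m creep '[[0.75,-0.12,0.065,0,0,0,0],[0.75,-0.24,0.13,0,0,0,0],[0.75,-0.36,0.197,0,0,0,0],[0.75,-0.48,0.262,0,0,0,0],[0.75,-0.6,0.327,0,0,0,0]]';python3 -m creep '[[0.75,-0.12,0.065,0,0,0,0],[0.75,-0.19,0.104,0,0,0,0],[0.75,-0.19,0.104,0.02,0,0,0]]'; python3 plan.py .4669 -.1407 .13 -9.4
```

```text
time_s: 40.83
tcp_pos: [0.4906, -0.2037, 0.2028]
ee_rot: [[-0.161, -0.987, 0.014], [-0.987, 0.161, -0.011], [0.008, -0.016, -1.0]]
wrist_force: [0.7, 1.3, 0.6]
gripper_width: 0.745
time_s: 41.08
tcp_pos: [0.4678, -0.1395, 0.197]
ee_rot: [[-0.156, -0.988, 0.017], [-0.988, 0.156, -0.01], [0.007, -0.018, -1.0]]
wrist_force: [-0.7, 0.5, -0.2]
gripper_width: 0.749
t 41.0833 tcp [ 0.4678 -0.1395  0.197 ] w 0.749 F [-0.7  0.5 -0.2] j6 -12.0
shift [0.003  0.0064 0.2232] turn [-0.0057 -0.0022  0.0023] rows 1.6 0.2
```

```bash
python3 -m creep '[[0.75,0.003,0.006,0.08,-0.005,-0.002,0.002],[0.75,0.003,0.006,0.18,-0.005,-0.002,0.002],[0.75,0.003,0.006,0.223,-0.005,-0.002,0.002],[0.75,0.003,0.006,0.223,-0.005,-0.002,0.002]]';python3 plan.py .4669 -.1407 .08 -9.4;python3 - <<'E'
from h import *
cv2.imwrite("pics/w26.png",r.capture('wrist'))
E
```

```text
time_s: 41.42
tcp_pos: [0.4646, -0.1408, 0.1267]
ee_rot: [[-0.163, -0.987, -0.005], [-0.987, 0.163, -0.001], [0.001, 0.005, -1.0]]
wrist_force: [-0.3, 0.1, 0.3]
gripper_width: 0.752
t 41.4167 tcp [ 0.4646 -0.1408  0.1267] w 0.752 F [-0.3  0.1  0.3] j6 -12.0
shift [-0.0018 -0.0082  0.1555] turn [ 0.0016 -0.0005  0.    ] rows 1.1 0.0
```

View pics/w26.png

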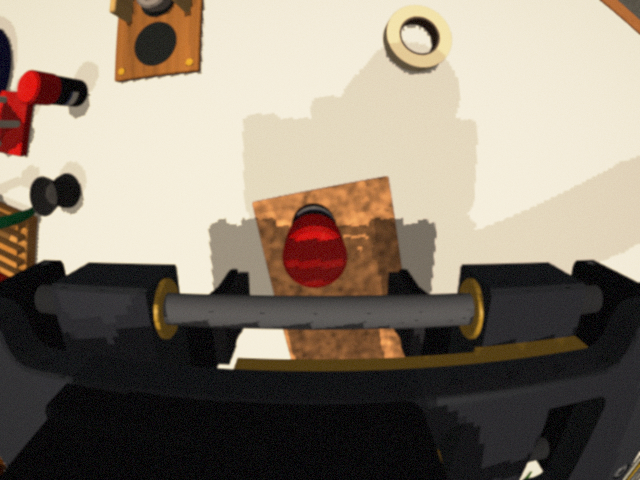

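```bash
python3 -m creep '[[0.75,-0.001,-0.007,0.06,0.0015,0,0],[0.75,-0.001,-0.007,0.12,0.0015,0,0],[0.75,-0.001,-0.007,0.15,0.0015,0,0],[0.75,-0.001,-0.007,0.155,0.0015,0,0],[0.75,-0.001,-0.007,0.155,0.0015,0,0]]';python3 -m creep '[[0.5,0,0,0,0,0,0],[0.3,0,0,0,0,0,0],[0.2,0,0,0,0,0,0],[0.2,0,0,0,0,0,0],[0.2,0,0,0,0,0,0]]';python3 -m creep '[[0.2,0,0,0,0,0,0],[0.2,0,0,0,0,0,0],[0.2,0,0,0,0,0,0]]'
```

```text
time_s: 41.88
tcp_pos: [0.4687, -0.1414, 0.0825]
ee_rot: [[-0.163, -0.987, 0.004], [-0.987, 0.163, -0.003], [0.002, -0.004, -1.0]]
wrist_force: [0.6, 0.1, 0.7]
gripper_width: 0.749
time_s: 42.3
tcp_pos: [0.469, -0.1414, 0.083]
ee_rot: [[-0.162, -0.987, 0.004], [-0.987, 0.162, -0.003], [0.002, -0.005, -1.0]]
wrist_force: [1.0, -0.4, 0.3]
gripper_width: 0.456
time_s: 42.55
tcp_pos: [0.469, -0.1414, 0.083]
ee_rot: [[-0.162, -0.987, 0.005], [-0.987, 0.162, -0.003], [0.002, -0.005, -1.0]]
wrist_force: [-0.5, -0.2, 0.8]
gripper_width: 0.398
```

```bash
python3 -m creep '[[0.2,0,0,-0.05,0,0,0],[0.2,0,0,-0.17,0,0,0],[0.2,0,0,-0.3,0,0,0],[0.2,0,0,-0.36,0,0,0],[0.2,0,0,-0.36,0,0,0]]'; python3 plan.py .5691 -.314 .18 -9.4
```

```text
time_s: 42.97
tcp_pos: [0.4716, -0.1415, 0.1961]
ee_rot: [[-0.162, -0.987, 0.015], [-0.987, 0.161, -0.004], [0.001, -0.016, -1.0]]
wrist_force: [0.6, -0.4, -0.2]
gripper_width: 0.395
t 42.9667 tcp [ 0.4716 -0.1415  0.1961] w 0.395 F [ 0.6 -0.4 -0.2] j6 -12.0
shift [ 0.5149 -0.4129  0.0607] turn [-0.005  -0.0003  0.0006] rows 4.8 0.1
```

```bash
python3 -m creep '[[0.2,0.09,-0.072,0,-0.003,0,0],[0.2,0.2,-0.16,0,-0.005,0,0],[0.2,0.31,-0.25,0,-0.005,0,0],[0.2,0.42,-0.337,0,-0.005,0,0],[0.2,0.5,-0.4,0.02,-0.005,0,0]]'; python3 -m creep '[[0.2,0,0,0,0,0,0]]';python3 plan.py .5691 -.314 .14 -9.4
```

```text
time_s: 43.38
tcp_pos: [0.5671, -0.3116, 0.1917]
ee_rot: [[-0.162, -0.987, 0.001], [-0.987, 0.162, -0.002], [0.002, -0.001, -1.0]]
wrist_force: [1.0, 0.0, 0.9]
gripper_width: 0.397
time_s: 43.47
tcp_pos: [0.5681, -0.3156, 0.1878]
ee_rot: [[-0.166, -0.986, -0.003], [-0.986, 0.166, -0.001], [0.002, 0.003, -1.0]]
wrist_force: [0.6, 0.7, -0.7]
gripper_width: 0.392
t 43.4667 tcp [ 0.5681 -0.3156  0.1878] w 0.392 F [ 0.6  0.7 -0.7] j6 5.0
shift [-0.006  -0.0028  0.1593] turn [ 0.0008 -0.0006 -0.0009] rows 1.1 0.0
```

```bash
python3 -m creep '[[0.2,-0.006,-0.003,0.06,0.001,0,-0.001],[0.2,-0.006,-0.003,0.14,0.001,0,-0.001],[0.2,-0.006,-0.003,0.2,0.001,0,-0.001],[0.2,-0.006,-0.003,0.23,0.001,0,-0.001],[0.2,-0.006,-0.003,0.23,0.001,0,-0.001]]'; python3 -m creep '[[0.2,0,0,0,0,0,0],[0.2,0,0,0,0,0,0]]';python3 plan.py .5691 -.314 .09 -9.4;python3 - <<'E'
from h import *
cv2.imwrite("pics/w27.png",r.capture('wrist'))
E
```

```text
time_s: 43.88
tcp_pos: [0.567, -0.3129, 0.1153]
ee_rot: [[-0.163, -0.987, -0.006], [-0.987, 0.163, 0.001], [0.0, 0.006, -1.0]]
wrist_force: [-0.4, -0.2, -0.1]
gripper_width: 0.397
time_s: 44.05
tcp_pos: [0.5672, -0.3127, 0.1159]
ee_rot: [[-0.163, -0.987, -0.006], [-0.987, 0.163, 0.0], [0.0, 0.006, -1.0]]
wrist_force: [-0.7, 0.1, -0.7]
gripper_width: 0.395
t 44.05 tcp [ 0.5672 -0.3127  0.1159] w 0.395 F [-0.7  0.1 -0.7] j6 5.0
shift [ 0.0031 -0.0075  0.0862] turn [ 0.0018 -0.0002  0.0001] rows 0.6 0.0
```

View pics/w27.png

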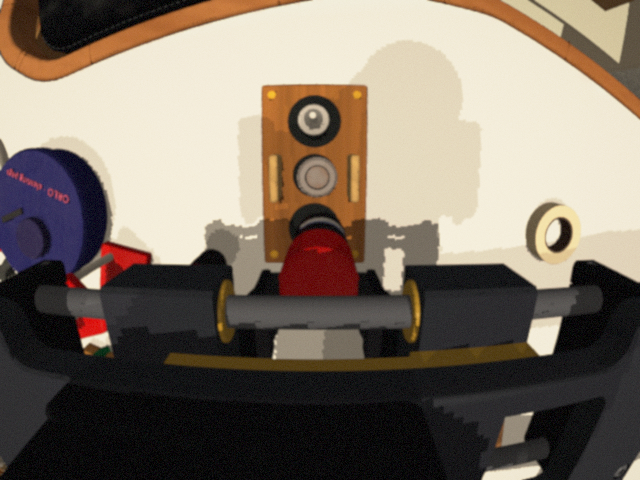

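```bash
python3 -m creep '[[0.2,0.002,-0.006,0.04,0.002,0,0],[0.2,0.002,-0.006,0.07,0.002,0,0],[0.2,0.002,-0.006,0.084,0.002,0,0],[0.2,0.002,-0.006,0.086,0.002,0,0]]'; python3 -m creep '[[0.2,0,0,0,0,0,0],[0.2,0,0,0,0,0,0]]';python3 plan.py .5691 -.314 .087 -9.4
```

```text
time_s: 44.43
tcp_pos: [0.5684, -0.3135, 0.0897]
ee_rot: [[-0.163, -0.987, -0.0], [-0.987, 0.163, -0.0], [0.0, 0.0, -1.0]]
wrist_force: [-0.8, -0.0, -0.6]
gripper_width: 0.395
time_s: 44.6
tcp_pos: [0.5685, -0.3135, 0.09]
ee_rot: [[-0.163, -0.987, -0.0], [-0.987, 0.163, -0.0], [0.0, -0.0, -1.0]]
wrist_force: [0.5, 0.5, -0.5]
gripper_width: 0.393
t 44.6 tcp [ 0.5685 -0.3135  0.09  ] w 0.393 F [ 0.5  0.5 -0.5] j6 5.0
shift [ 0.0013 -0.0021  0.0101] turn [-0.     -0.0001  0.0001] rows 0.1 0.0
```

```bash
python3 -m creep '[[0.2,0.001,-0.002,0.004,0,0,0],[0.2,0.001,-0.002,0.008,0,0,0],[0.2,0.001,-0.002,0.0105,0,0,0],[0.2,0.001,-0.002,0.0105,0,0,0],[0.2,0.001,-0.002,0.0115,0,0,0]]';python3 -m creep '[[0.2,0,0,0,0,0,0]]'
```

```text
time_s: 45.02
tcp_pos: [0.5693, -0.3141, 0.0871]
ee_rot: [[-0.163, -0.987, 0.0], [-0.987, 0.163, -0.001], [0.001, -0.001, -1.0]]
wrist_force: [-0.5, 0.0, 2.8]
gripper_width: 0.391
time_s: 45.1
tcp_pos: [0.5693, -0.3141, 0.0873]
ee_rot: [[-0.163, -0.987, 0.001], [-0.987, 0.163, -0.001], [0.001, -0.001, -1.0]]
wrist_force: [-0.7, 1.4, -0.3]
gripper_width: 0.395
```

Contact made; release and retract.

```bash
python3 -m creep '[[0.5,0,0,0,0,0,0],[0.6,0,0,0,0,0,0],[0.7,0,0,0,0,0,0],[0.7,0,0,0,0,0,0],[0.7,0,0,0,0,0,0]]'; python3 -m creep '[[0.7,0,0,-0.06,0,0,0],[0.7,0,0,-0.19,0,0,0],[0.7,0,0,-0.33,0,0,0],[0.7,0,0,-0.46,0,0,0],[0.7,0,0,-0.5,0,0,0]]'; python3 -m creep '[[0.7,-0.15,0,0,0,0,0],[0.7,-0.28,0,0,0,0,0],[0.7,-0.28,0,0,0,0,0],[0.7,-0.28,0,0,0,0,0]]'
python3 - <<'E'
from h import *
s=r.sense();print(s['tcp_pos'],s['wrist_force'])
a=r.capture('side');b=cv2.imread('pics/side0.png');cv2.imwrite("pics/s30.png",a)
cv2.imwrite("pics/s30z.png",np.hstack([x[130:230,290:450].repeat(2,0).repeat(2,1) for x in(b,a)]))
a=r.capture('scene');b=cv2.imread('pics/scene0.png')
cv2.imwrite("pics/c30z.png",np.hstack([x[220:360,400:530].repeat(3,0).repeat(3,1) for x in(b,a)]))
cv2.imwrite("pics/w30.png",r.capture('wrist'))
E
```

```text
time_s: 45.52
tcp_pos: [0.5693, -0.3141, 0.0872]
ee_rot: [[-0.163, -0.987, 0.001], [-0.987, 0.163, -0.001], [0.001, -0.001, -1.0]]
wrist_force: [-0.5, -0.4, 0.3]
gripper_width: 0.661
time_s: 45.93
tcp_pos: [0.5718, -0.3156, 0.2453]
ee_rot: [[-0.162, -0.987, 0.012], [-0.987, 0.162, -0.007], [0.005, -0.013, -1.0]]
wrist_force: [-0.2, 0.1, 1.2]
gripper_width: 0.698
time_s: 46.27
tcp_pos: [0.5858, -0.2307, 0.2454]
ee_rot: [[-0.159, -0.987, 0.013], [-0.987, 0.159, -0.007], [0.005, -0.014, -1.0]]
wrist_force: [-0.1, -0.5, -0.3]
gripper_width: 0.701
[ 0.58581308 -0.23068732  0.24541716] [-0.05330683 -0.46422378 -0.28924194]
```

View pics/s30.png

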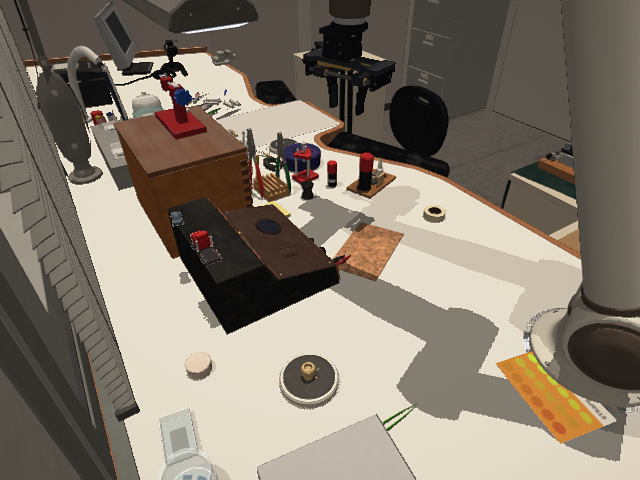

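View pics/s30z.png

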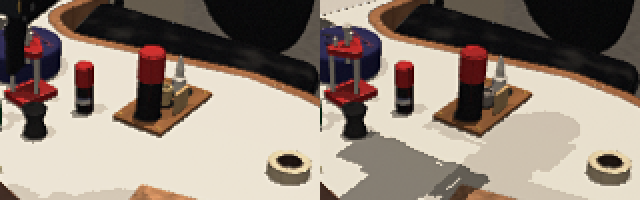

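View pics/c30z.png

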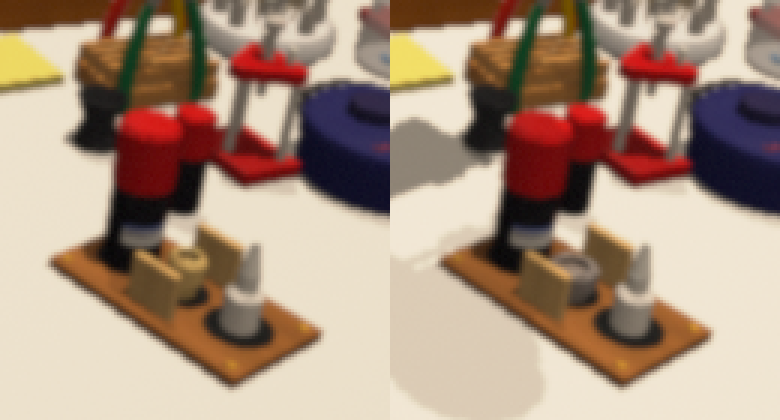

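View pics/w30.png

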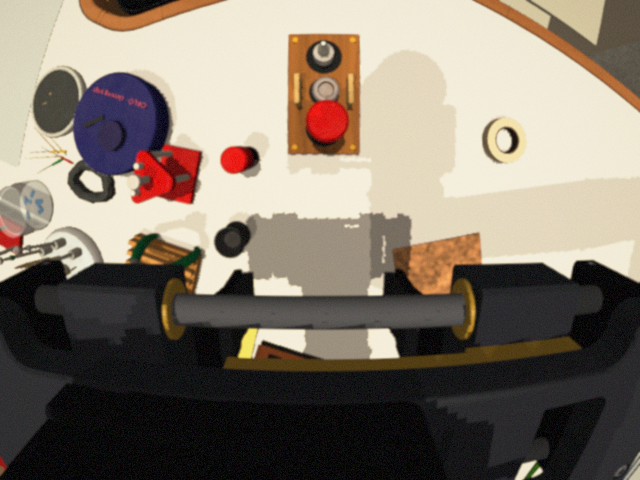

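Run:
```python
from station import r
print(r.finish_job())
```

```text
the job is handed in; nothing more can be done
None
```

I parked both bottles on the cork mat and swapped the dies. The brass die now stands on the pad and the steel die in the fenced middle spot. I then put the white and the large red-cap bottle back on their spots and handed the job in at about 47 s. No verdict was reported.

**Last checks:**
- **Bottles:** before/after crops from the scene and side cameras show both upright and within about 1–2 pixels of where they started.
- **Dies:** the steel die looked centred between the fences, perhaps 2–3 mm off, and the brass die looked centred on the pad.
- **Bystanders:** the loupe, round box and tape roll look untouched; I judged this by eye and did not measure it.
- **Gripper:** it was clear of everything, with wrist force about zero.

**What disagreed:**
- **Fingertip height:** the fingertips sat about 15 mm higher than the stated 17 mm ahead of the TCP would put them. My first grasp of the white bottle therefore closed on its nozzle. I opened, went about 10 mm lower and gripped the body, then used the measured heights from there on.
- **Stand position:** estimates from different wrist views differed by up to 5 mm.

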